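Restock the test-strip cabinet first-in-first-out and latch its cover

ROBOT

A 6-joint arm with a two-finger parallel gripper is mounted at the origin on a cart in front of the work surface, level with it; the furniture and walls round the work are solid. World frame = base frame: x ahead of the robot, y to its left, z up, the work surface at z = 0. Lengths are in m, angles in rad, forces in N, time in s.
With the tool pointing down it reaches from about 0.225 to 0.875 m from the base axis. Payload 3.4 kg.
Tool frame: the origin (TCP) lies on the centre line of the jaws, within the pads' length; the fingertips stand 11 mm ahead of it and the grasp point (between the pads) lies 8 mm behind it (bot.tip_reach is the distance from the TCP to the fingertips, in m); z points along the fingers, y is the line along which they close (so a half turn about z gives the same grasp; the last joint's range is limited). The gripper opens to 85 mm and grips with 20 to 120 N. Pads are 22 mm wide; open, the fingers measure 114 mm over their backs; the gripper's body (76 mm by 85 mm) begins 54 mm behind the grasp point. The pads swing forward as they close: fully open they stand 13 mm farther back than shut.
Start: joints at [0.993, 0.276, 1.505, -0, 1.361, -0.121], TCP at [0.254, 0.516, 0.242] pointing down, gripper open.
Joint ranges: [-2.89, 2.89], [-0.75, 2.08], [0.22, 2.7], [-1.18, 4.32], [0.11, 2.71], [-2.7, 2.7]. Speed limits (rad/s): [2.57, 2.57, 3.14, 3.14, 3.14, 3.14].

INTERFACE

Orientations are given as a rotation vector (axis times angle).
In Python, from cell import bot, viewer gives the robot as it stands.
- The arm moves only by the tool carry_out, never from a script. Its argument "steps" is a list of rows, each a list of 3 entries, a list of its own where there are three numbers: the shift along the tool's x, y, z in m, then the turn, a rotation vector about the tool's x, y, z in degrees, then the finger opening in m, from 0 to 0.0854. A call has 1 to 20 rows; each row shifts and turns the commanded pose from where the row before left it, along the tool's axes as they then stand; what a row does not reach is not made up. A row lasts 1/12 s, in which the tool goes at most 41.7 mm and 7.16 degrees, less where a joint would pass 70% of its speed; a pose out of reach is approached as far as the arm can. A call with a gripper value outside its range is refused whole. The fingers move at their own pace and stop on an object; "grip_force" is the grip in N (left out, the last holds). Time passes only in rows, so rows that do not move let the fingers close. It gives the time, the measured TCP pose, the force, the opening and the grip force at its end, in the units of the state.
- bot.get_obs(): the state, without advancing time (a new reading comes with each control period).
- viewer.get_image(name): name is "side" or "top"; returns the picture (400x640x3 uint8, red, green, blue); there is no depth.
- viewer.calibration(name): a dict with "fx", "fy", "cx", "cy" (pixels), "world_to_cam" (4x4, takes a point from world to camera coordinates). Camera axes: x right, y up, looking along -z (the intrinsics and any distortion apply to the point x, -y, -z); pixel columns grow to the right and rows downward; lengths in m; the calibration is good to about 2 mm. A picture is of the moment at which its call begins. calibration takes no time and is no camera call.
- bot.finish_job(): hands the job in; it is judged then, once.
The state is a dict: "time": time; "joints": joint angles; "dq": joint speeds; "tau": joint torques, N m; "eef_pos": TCP position; "tcp_rot": TCP orientation; "wrist_force": force on the tool from outside, world axes, zero at the start; "wrist_torque": the same for the moment, N m; "opening": opening from 0.0 (shut) to 1.0 (fully open); "gripper_force": force on a finger pad.
Only numpy, scipy, OpenCV 4.12 (cv2) and the standard library are available. Lean on these libraries where they do the work, as an engineer would, in place of code of your own. Each camera call takes 0.05 s, during which the arm holds its last target. There are 200 camera calls.

TASK

Restock the strip-bottle lane in the left bay of the dry cabinet so that the oldest bottles get used first: slide the cover out of the way, bring the old bottles that are left in the lane right forward to the front window, and only then load all the new bottles from the cardboard carton behind them, upright and closed up in one row without gaps. Finally slide the cover fully home until its latch snaps in, and leave everything else on the bench where it is.

Things in the scene. Friction and masses are not known exactly. Their poses are not given: they have to be found in the camera images.
- cabinet: white dry cabinet for strip bottles, 331 x 286 x 147 mm, fixed, clear front window towards the robot. Origin: centre of its underside; x to its back, y to its left, z up. Left bay (free from y = -3 to +121 mm): the stock lane, closed above by the sliding cover only. Right bay: fixed lid, not used. Walls 134 mm high, cover tracks on the front and back edges up to 147 mm
- lane_front (a point): front end of the stock lane, on its centre line (y = +59 mm in the cabinet), on its floor (6 mm above the bench), at the inner face of the front window; axes as the cabinet's. The lane runs 295 mm along +x. A bottle against the window has its axis 22 mm from here; touching bottles stand 44 mm apart
- lane_mid (a point): middle of the lane: on its centre line and floor, 147 mm behind the front window. Two guide strips keep the bottles in single file: their faces are 26 mm to either side of the centre line, their tops 66 mm above the lane floor
- cover (a joint): sliding clear cover of the left bay: 0 = fully home (shut), 0.150 m = fully open. It opens to the cabinet's right (-y, over the right bay), shuts to the left (+y) and stays where it is left (friction about 1.2 N). Its plate lies 135 to 141 mm above the bench; fully open, its left edge lies over the dividing wall, clear of the bay
- cover_handle (a point): middle of the black handle bar on the cover, moving with it: a level bar 10 mm thick, 100 mm long along the cabinet's x, 171 mm above the bench and 30 mm above the cover plate, on a post at each end. At cabinet y = 0 when shut, y = -150 mm when fully open. It can be pushed from either side or gripped from above
- latch (a joint): sprung catch bolt in the top of the cabinet's left wall: 0 = up, grows as it is pressed down. In the last 20 mm of closing, the cover's turned-up edge presses it down 3 mm (up to 8 N of push), then it snaps up into the slot in the cover and holds it: caught when the cover is within 2 mm of 0 and the bolt is back at 0. A push of 10 to 20 N on the handle towards open frees it
- carton: open cardboard carton, 68 x 207 x 72 mm, floor and walls 3 mm thick, 0.25 kg, loose, to the left or right of the cabinet; partitions make a row of four cells along its y axis, 51 mm apart, each free 62 x 48 mm, and each new bottle stands in one. Origin at the centre of its underside
- old_1_mid (a point): old bottle 1 (None if absent): stands at the start somewhere in the rear part of the lane; upright white test-strip bottle, black screw cap, 122 mm tall, body 42 mm and cap (top 24 mm) 44 mm in diameter, 55 g, body smooth (friction 0.25). Point on its axis half-way up, 61 mm above its base; z axis along the bottle to the cap
- old_2_mid (a point): old bottle 2 (None if absent): stands at the start somewhere in the rear part of the lane; upright white test-strip bottle, black screw cap, 122 mm tall, body 42 mm and cap (top 24 mm) 44 mm in diameter, 55 g, body smooth (friction 0.25). Point on its axis half-way up, 61 mm above its base; z axis along the bottle to the cap
- new_1_mid (a point): new bottle 1 (None if absent): stands at the start in the carton; upright white test-strip bottle, black screw cap, 122 mm tall, body 42 mm and cap (top 24 mm) 44 mm in diameter, 55 g, body smooth (friction 0.25). Point on its axis half-way up, 61 mm above its base; z axis along the bottle to the cap
- new_2_mid (a point): new bottle 2 (None if absent): stands at the start in the carton; upright white test-strip bottle, black screw cap, 122 mm tall, body 42 mm and cap (top 24 mm) 44 mm in diameter, 55 g, body smooth (friction 0.25). Point on its axis half-way up, 61 mm above its base; z axis along the bottle to the cap
- new_3_mid (a point): new bottle 3 (None if absent): stands at the start in the carton; upright white test-strip bottle, black screw cap, 122 mm tall, body 42 mm and cap (top 24 mm) 44 mm in diameter, 55 g, body smooth (friction 0.25). Point on its axis half-way up, 61 mm above its base; z axis along the bottle to the cap
- new_4_mid (a point): new bottle 4 (None if absent): stands at the start in the carton; upright white test-strip bottle, black screw cap, 122 mm tall, body 42 mm and cap (top 24 mm) 44 mm in diameter, 55 g, body smooth (friction 0.25). Point on its axis half-way up, 61 mm above its base; z axis along the bottle to the cap
- logbook: dark blue closed book, 210 x 152 x 14 mm, flat on the bench on the side of the cabinet where the carton is not; not to be disturbed; origin at the centre of its underside
- tape_roll: roll of brown tape lying flat, 93 x 91 x 48 mm, at the left; not to be disturbed; origin at the centre of its underside
- swab_box: carton, 57 x 111 x 62 mm, at the left; not to be disturbed; origin at the centre of its underside
- coverglass_box: small flat carton, 55 x 55 x 22 mm, behind on the right; not to be disturbed; origin at the centre of its underside
Things that resemble listed ones, but are neither listed nor needed, are in the scene too. What is shaped like the part that bears new_1_mid but blue or yellow is not meant.

How it is judged:
By the outcome, as a careful person would: the job done as asked, in the order asked, and still so for the second after the job is handed in, with the robot touching nothing.
Of old_1, old_2 only 1 to 2 are there at a start; the rules pass over those that are not, and their reading is None.
Of new_1, new_2, new_3, new_4 only 3 to 4 are there at a start; the rules pass over those that are not, and their reading is None.
At some moment in a run one of carton may be knocked a few centimetres aside while the robot is not near it.
Once in a run the grip may slacken for a moment while it holds something.
It also fails if it takes over 210 s, if anything falls off the work surface, if the arm or the gripper's body presses on something with over 40 N, if the wrist force passes 120 N, or if a joint passes its speed limit or range.

## Working session

There is one attempt and no reset: what is moved stays moved. The work goes in short steps, Python scripts to look and compute and a tool call to move; the robot and the scene stay as the last step left them, time stands still between calls to the robot, and variables do not carry over. Pictures are saved under pics/ and viewed, at most 14 in all, crops included, and the job is handed in when it is done.

Besides the shell and the picture viewer there is one more tool, called after "Call:" as name(argument=value, ...), one argument or row to a line, values as JSON. carry_out: Moves the arm, as the interface text tells. Its arguments: {"type":"object","properties":{"steps":{"type":"array"},"grip_force":{"type":"number"}},"required":["steps"]}

```bash
ls; mkdir -p pics; cat > h.py <<'E'
import numpy as np, cv2
from cell import bot, viewer
from scipy.spatial.transform import Rotation as R
def snap(n,f,crop=None,s=1):
    im=viewer.get_image(n)[:,:,::-1]
    cv2.imwrite('pics/raw_'+f,im)
    if crop: x0,y0,x1,y1=crop; im=im[y0:y1,x0:x1]
    if s!=1: im=cv2.resize(im,None,fx=s,fy=s,interpolation=cv2.INTER_CUBIC)
    cv2.imwrite('pics/'+f,im)
def ray(n,u,v):
    c=viewer.calibration(n); M=np.array(c['world_to_cam']); 
    d=np.array([(u-c['cx'])/c['fx'],-(v-c['cy'])/c['fy'],-1.]); Rm=M[:3,:3]
    return -Rm.T@M[:3,3], Rm.T@d
def atz(n,u,v,z):
    o,d=ray(n,u,v); return o+d*(z-o[2])/d[2]
def proj(n,p):
    c=viewer.calibration(n); q=np.array(c['world_to_cam'])@np.r_[p,1]
    return np.array([c['cx']+c['fx']*q[0]/-q[2], c['cy']+c['fy']*q[1]/q[2]])
def tri(n1,p1,n2,p2):
    o1,d1=ray(n1,*p1);o2,d2=ray(n2,*p2)
    A=np.c_[d1,-d2]; t=np.linalg.lstsq(A,o2-o1,rcond=None)[0]
    a,b=o1+d1*t[0],o2+d2*t[1]; return (a+b)/2,np.linalg.norm(a-b)
E
python3 - <<'E'
from h import *
snap('top','t0.png',s=1.25); snap('side','s0.png',s=1.25)
for n in('top','side'): c=viewer.calibration(n); print(n,{k:v for k,v in c.items() if k!='world_to_cam'},np.round(c['world_to_cam'],3).tolist())
o=bot.get_obs(); print(o['time'],o['eef_pos'],R.from_rotvec(o['tcp_rot']).as_matrix().round(3).tolist(),o['opening'])
E
```

```text
pics
top {'fx': 408.225015091034, 'fy': 408.225015091034, 'cx': 314.5558349022489, 'cy': 195.64287647994425} [[0.023, -1.0, -0.01, 0.121], [0.982, 0.021, 0.19, -0.575], [-0.19, -0.015, 0.982, -1.743], [0.0, 0.0, 0.0, 1.0]]
side {'fx': 504.2607207859327, 'fy': 504.2607207859327, 'cx': 315.7284273309749, 'cy': 201.2936088623501} [[0.603, -0.797, -0.021, -0.248], [0.557, 0.403, 0.726, -0.456], [-0.571, -0.449, 0.687, -1.409], [0.0, 0.0, 0.0, 1.0]]
0.1 [0.25336412 0.51562946 0.24151648] [[-0.897, 0.441, -0.001], [0.441, 0.897, -0.001], [0.0, -0.002, -1.0]] 0.9967505125770524
```

View pics/t0.png

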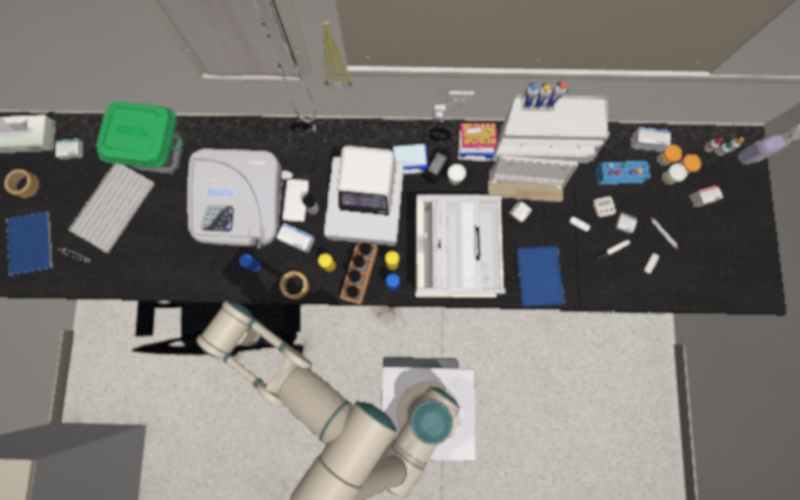

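View pics/s0.png

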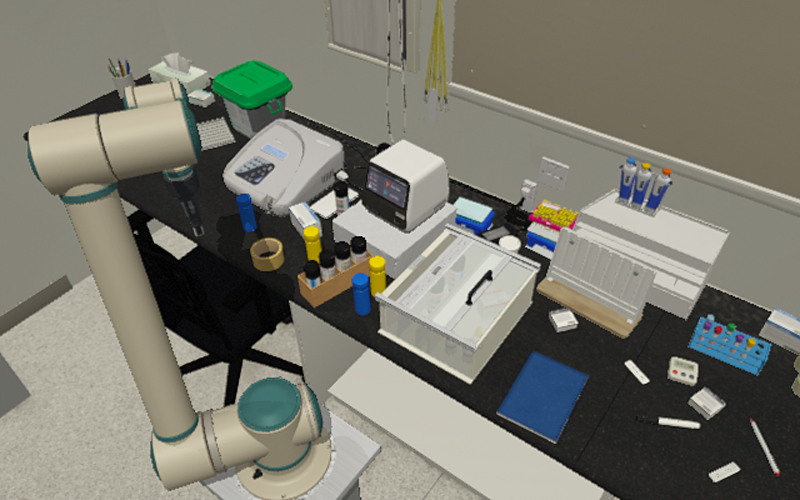

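```bash
python3 - <<'E'
import cv2
t=cv2.imread('pics/raw_t0.png')[140:250,255:420]; s=cv2.imread('pics/raw_s0.png')[160:310,225:445]
cv2.imwrite('pics/t0c.png',cv2.resize(t,None,fx=4.8,fy=4.8,interpolation=cv2.INTER_CUBIC)) 
cv2.imwrite('pics/s0c.png',cv2.resize(s,None,fx=3.6,fy=3.6,interpolation=cv2.INTER_CUBIC))
E
```

```text
(no output)
```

View pics/t0c.png

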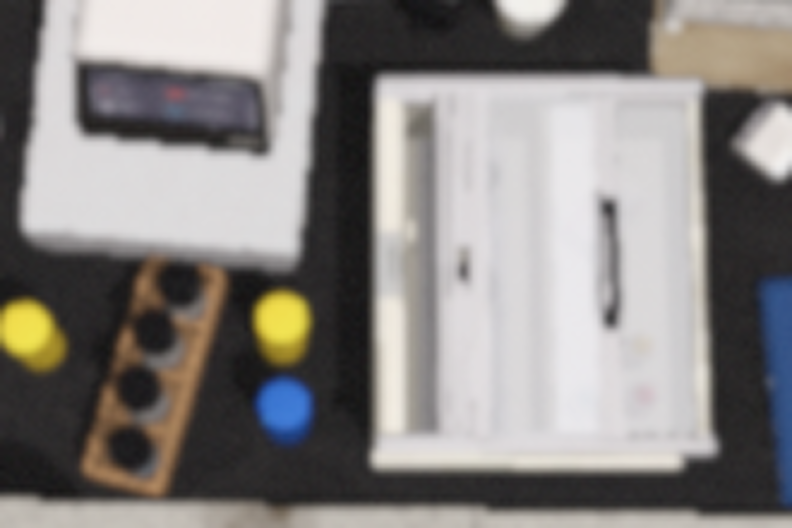

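View pics/s0c.png

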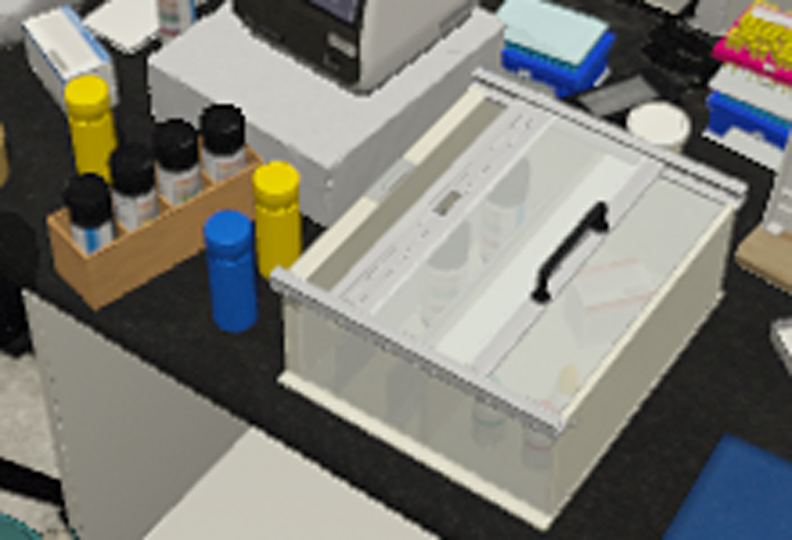

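```bash
python3 - <<'E'
from h import *
from scipy.optimize import least_squares
for n in('top','side'): print(n,ray(n,320,200)[0].round(3))
T=lambda x,y:(255+(x+.5)/4.8-.5,140+(y+.5)/4.8-.5); S=lambda x,y:(225+(x+.5)/3.6-.5,160+(y+.5)/3.6-.5)
# cabinet
obs=[('top',T(373,440),(-.1655,.143,.147)),('top',T(717,452),(-.1655,-.143,.147)),('top',T(375,75),(.1655,.143,.147)),('top',T(703,82),(.1655,-.143,.147)),
('side',S(274,275),(-.1655,.143,.147)),('side',S(568,428),(-.1655,-.143,.147)),('side',S(746,190),(.1655,-.143,.147)),('side',S(480,70),(.1655,.143,.147)),('side',S(547,527),(-.1655,-.143,0)),('side',S(281,382),(-.1655,.143,0))]
def W(p,q): c,s=np.cos(p[2]),np.sin(p[2]); return np.array([p[0]+c*q[0]-s*q[1],p[1]+s*q[0]+c*q[1],q[2]])
f=lambda p:np.concatenate([proj(n,W(p,q))-uv for n,uv,q in obs])
r=least_squares(f,[.6,-.05,0],loss='soft_l1'); print('cab',r.x.round(4),f(r.x).reshape(-1,2).round(1).tolist())
# handle ends
for a,b in [((608,200),(602,210)),((612,322),(541,295))]:
    print('handle',tri('top',T(*a),'side',S(*b)))
print(tri('top',T(463,267),'side',S(447,203)))
for a,b in zip([(182,285),(155,333),(138,388),(130,448)],[(222,116),(177,132),(132,156),(88,187)]):
    print('cap',tri('top',T(*a),'side',S(*b)), atz('top',*T(*a),.125).round(3),atz('side',*S(*b),.125).round(3))
E
```

```text
top [0.231 0.108 1.821]
side [-0.401 -0.647  1.295]
cab [ 0.5687 -0.0911  0.0175] [[1.8, 1.7], [0.0, -0.5], [1.1, 0.0], [0.1, -1.2], [-0.7, -0.4], [-2.4, -0.4], [1.1, -1.3], [-0.0, -1.1], [0.2, 2.1], [-0.7, 0.2]]
handle (array([ 0.62048488, -0.14497151,  0.15902473]), np.float64(0.0026685951027710974))
handle (array([ 0.51532839, -0.14952349,  0.14570555]), np.float64(0.0024824591220341968))
(array([ 0.56208662, -0.02100294,  0.14208866]), np.float64(0.003295656224655303))
cap (array([0.54293138, 0.22468556, 0.13048719]), np.float64(0.0029533627712894734)) [0.543 0.226 0.125] [0.549 0.228 0.125]
cap (array([0.50066492, 0.24630792, 0.12952325]), np.float64(0.00489592645941627)) [0.5   0.248 0.125] [0.506 0.248 0.125]
cap (array([0.45188727, 0.25963363, 0.12851337]), np.float64(0.004376647362452224)) [0.451 0.261 0.125] [0.456 0.261 0.125]
cap (array([0.39885286, 0.26539176, 0.12718034]), np.float64(0.002324596533432549)) [0.398 0.266 0.125] [0.401 0.266 0.125]
```

```bash
cat >> h.py <<'E'
CAB=np.array([.5687,-.0911,.0175])
def w2c(p): # world->cabinet xy
    c,s=np.cos(CAB[2]),np.sin(CAB[2]); d=np.array(p[:2])-CAB[:2]; return np.array([c*d[0]+s*d[1],-s*d[0]+c*d[1]])
def c2w(q):
    c,s=np.cos(CAB[2]),np.sin(CAB[2]); return CAB[:2]+np.array([c*q[0]-s*q[1],s*q[0]+c*q[1]])
def st(tgt=None,yaw=None):
    o=bot.get_obs(); p=np.array(o['eef_pos']); M=R.from_rotvec(o['tcp_rot']).as_matrix()
    y=np.degrees(np.arctan2(-M[0,1],M[1,1]))
    print('t%.2f'%o['time'],'tcp',p.round(4),'cab',w2c(p).round(4),'yaw(y-axis)%.2f'%y,'tilt',M[:,2].round(3),'F',np.round(o['wrist_force'],1),'op %.1fmm'%(o['opening']*85.4),'gf %.1f'%o['gripper_force'])
    if tgt is not None: print('  tool shift',(M.T@(np.array(tgt)-p)).round(4))
    if yaw is not None: print('  turn about tool z', round(-(yaw-y),2))
E
python3 - <<'E'
from h import *
T=lambda x,y:(255+(x+.5)/4.8-.5,140+(y+.5)/4.8-.5); S=lambda x,y:(225+(x+.5)/3.6-.5,160+(y+.5)/3.6-.5)
for a in[(608,200),(612,322),(609,262)]: print(w2c(atz('top',*T(*a),.171)))
for a in[(602,207),(541,293)]: print(w2c(atz('side',*S(*a),.171)))
st()
E
```

```text
[ 0.04715048 -0.05187447]
[-0.05944582 -0.05259038]
[-0.00734602 -0.0513568 ]
[ 0.04430173 -0.05886933]
[-0.07182612 -0.0676928 ]
t0.10 tcp [0.2534 0.5156 0.2415] cab [-0.3047  0.6122] yaw(y-axis)-26.17 tilt [-0.001 -0.001 -1.   ] F [-0.  -0.6  0.8] op 85.1mm gf 0.0
```

Call:
carry_out(
  steps=[
    [[0,0,-0.02],[0,0,-6.8],0.0854],
    [[0,0,-0.02],[0,0,-6.8],0.0854],
    [[0,0,-0.02],[0,0,-6.8],0.0854],
    [[0,0,0],[0,0,-6.8],0.06],
    [[-0.015,-0.033,0],[0,0,0],0.06],
    [[-0.015,-0.033,0],[0,0,0],0.06],
    [[-0.015,-0.033,0],[0,0,0],0.06],
    [[-0.015,-0.033,0],[0,0,0],0.06],
    [[-0.015,-0.033,0],[0,0,0],0.06],
    [[-0.015,-0.033,0],[0,0,0],0.06],
    [[-0.015,-0.033,0],[0,0,0],0.06],
    [[-0.015,-0.033,0],[0,0,0],0.06],
    [[-0.015,-0.033,0],[0,0,0],0.06],
    [[-0.015,-0.033,0],[0,0,0],0.06],
  ],
)

```text
time: 1.27
eef_pos: [0.4096, 0.1871, 0.3021]
tcp_rot: [0.028, -3.141, -0.0]
wrist_force: [0.3, 0.8, 0.3]
opening: 0.702
gripper_force: 0.0
```

```bash
python3 - <<'E'
from h import *
st([.568,-.147,.25],1.0)
E
```

```text
t1.27 tcp [0.4096 0.1871 0.3021] cab [-0.1542  0.2809] yaw(y-axis)1.04 tilt [-0.  0. -1.] F [0.3 0.8 0.3] op 60.0mm gf 0.0
  tool shift [-0.1524 -0.3369  0.052 ]
  turn about tool z 0.04
```

Call:
carry_out(
  steps=[
    [[-0.0154,-0.0335,0.002],[0,0,0],0.06],
    [[-0.0154,-0.0335,0.002],[0,0,0],0.06],
    [[-0.0154,-0.0335,0.002],[0,0,0],0.06],
    [[-0.0154,-0.0335,0.002],[0,0,0],0.06],
    [[-0.0154,-0.0335,0.002],[0,0,0],0.06],
    [[-0.0154,-0.0335,0.002],[0,0,0],0.06],
    [[-0.0154,-0.0335,0.01],[0,0,0],0.06],
    [[-0.0154,-0.0335,0.01],[0,0,0],0.06],
    [[-0.0154,-0.0335,0.01],[0,0,0],0.06],
    [[-0.0154,-0.0335,0.01],[0,0,0],0.06],
    [[0,0,0.02],[0,0,0],0.06],
    [[0,0,0.02],[0,0,0],0.06],
    [[0,0,0],[0,0,0],0.06],
    [[0,0,0],[0,0,0],0.06],
  ],
)

```text
time: 2.43
eef_pos: [0.5686, -0.1432, 0.209]
tcp_rot: [0.028, -3.138, -0.002]
wrist_force: [0.4, -1.0, 0.3]
opening: 0.699
gripper_force: 0.0
```

```bash
python3 - <<'E'
from h import *
snap('side','s1.png',(225,140,445,310),3.6)
st()
S=lambda u,v:((u-225)*3.6,(v-140)*3.6)
p=np.array(bot.get_obs()['eef_pos']); 
print('tip proj',S(*proj('side',p+[0,0,-.011])), 'bar mid pred',S(*proj('side',np.r_[c2w([0,-.053]),.171])))
E
```

```text
t2.48 tcp [ 0.5695 -0.1432  0.2105] cab [-0.0001 -0.0521] yaw(y-axis)1.04 tilt [-0.  0. -1.] F [0.3 0.7 0.2] op 60.4mm gf 0.0
tip proj (np.float64(570.1485551590748), np.float64(281.32486662885555)) bar mid pred (np.float64(568.7047632677159), np.float64(305.0988968695207))
```

View pics/s1.png

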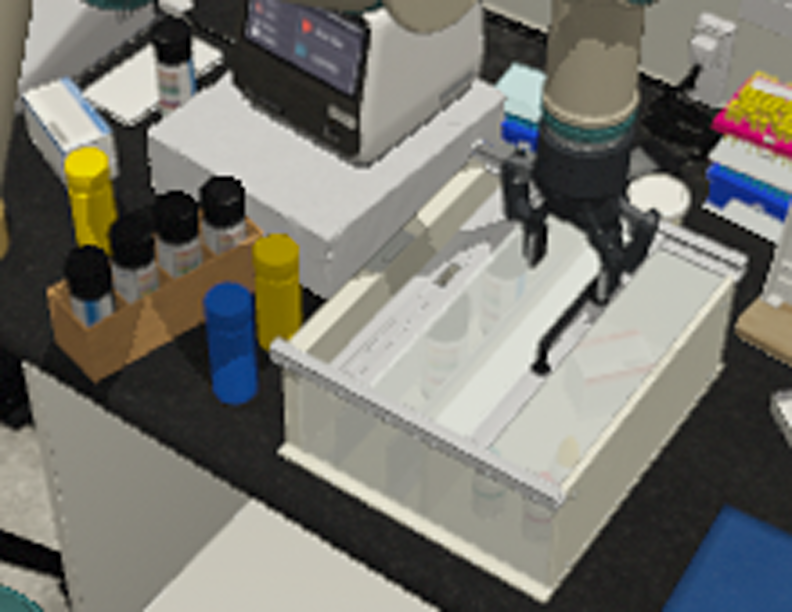

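Call:
carry_out(
  steps=[
    [[0,-0.0025,0.01],[0,0,0],0.06],
    [[0,-0.0025,0.01],[0,0,0],0.06],
    [[0,0,0.01],[0,0,0],0.06],
    [[0,0,0.01],[0,0,0],0.06],
    [[0,0,0.007],[0,0,0],0.06],
    [[0,0,0],[0,0,0],0.04],
    [[0,0,0],[0,0,0],0.03],
    [[0,0,0],[0,0,0],0.02],
    [[0,0,0],[0,0,0],0.005],
    [[0,0,0],[0,0,0],0.005],
    [[0,0,0],[0,0,0],0.005],
    [[0,0,0],[0,0,0],0.005],
    [[0,0,0],[0,0,0],0.005],
  ],
  grip_force=30,
)

```text
time: 3.57
eef_pos: [0.5701, -0.1487, 0.1639]
tcp_rot: [-0.028, 3.14, -0.001]
wrist_force: [-0.2, -0.1, 2.2]
opening: 0.102
gripper_force: 29.4
```

```bash
python3 - <<'E'
from h import *
st()
E
```

```text
t3.57 tcp [ 0.5701 -0.1487  0.1639] cab [ 0.0004 -0.0576] yaw(y-axis)1.03 tilt [ 0.001 -0.001 -1.   ] F [-0.2 -0.1  2.2] op 8.7mm gf 29.4
```

Call:
carry_out(
  steps=[
    [[0,-0.01,0],[0,0,0],0.005],
    [[0,-0.015,0],[0,0,0],0.005],
    [[0,-0.015,0],[0,0,0],0.005],
    [[0,-0.015,0],[0,0,0],0.005],
    [[0,-0.015,0],[0,0,0],0.005],
    [[0,-0.01,0],[0,0,0],0.005],
    [[0,-0.005,0],[0,0,0],0.005],
    [[0,-0.003,0],[0,0,0],0.005],
    [[0,-0.002,0],[0,0,0],0.005],
    [[0,0,0],[0,0,0],0.005],
    [[0,0,0],[0,0,0],0.005],
  ],
)

```text
time: 4.48
eef_pos: [0.5716, -0.2415, 0.1639]
tcp_rot: [-0.026, 3.14, -0.004]
wrist_force: [2.0, -1.0, 5.4]
opening: 0.101
gripper_force: 29.8
```

```bash
python3 - <<'E'
from h import *
st()
E
```

```text
t4.48 tcp [ 0.5716 -0.2415  0.1639] cab [ 0.0003 -0.1504] yaw(y-axis)0.94 tilt [ 0.002 -0.003 -1.   ] F [ 2.  -1.   5.4] op 8.7mm gf 29.8
```

Call:
carry_out(
  steps=[
    [[0,-0.001,0],[0,0,0],0.005],
    [[0,-0.001,0],[0,0,0],0.005],
    [[0,-0.001,0],[0,0,0],0.005],
    [[0,-0.001,0],[0,0,0],0.005],
  ],
)

```text
time: 4.82
eef_pos: [0.5716, -0.2418, 0.1638]
tcp_rot: [-0.026, 3.14, 0.005]
wrist_force: [1.2, 7.8, 8.0]
opening: 0.103
gripper_force: 30.1
```

```bash
python3 - <<'E'
from h import *
st()
E
```

```text
t4.82 tcp [ 0.5716 -0.2418  0.1638] cab [ 0.0003 -0.1507] yaw(y-axis)0.95 tilt [ 0.001  0.003 -1.   ] F [1.2 7.8 8. ] op 8.8mm gf 30.1
```

Call:
carry_out(
  steps=[
    [[0,0.0035,0],[0,0,0],0.005],
    [[0,0,0],[0,0,0],0.03],
    [[0,0,0],[0,0,0],0.05],
    [[0,0,0],[0,0,0],0.06],
    [[0,0,0],[0,0,0],0.06],
    [[0,0,-0.02],[0,0,0],0.06],
    [[0,0,-0.03],[0,0,0],0.06],
    [[0,0,-0.03],[0,0,0],0.06],
    [[0,0,-0.03],[0,0,0],0.06],
    [[0,0,0],[0,0,0],0.06],
  ],
)

```text
time: 5.65
eef_pos: [0.5738, -0.2406, 0.2798]
tcp_rot: [-0.028, 3.131, -0.009]
wrist_force: [1.3, 0.0, 1.4]
opening: 0.704
gripper_force: 0.0
```

```bash
python3 - <<'E'
from h import *
snap('side','s2.png'); snap('top','t2.png')
st()
s=cv2.imread('pics/raw_s2.png')[155:305,230:450]; t=cv2.imread('pics/raw_t2.png')[140:250,255:420]
a=cv2.resize(s,(530,361),interpolation=cv2.INTER_CUBIC); b=cv2.resize(t,(361*165//110,361),interpolation=cv2.INTER_CUBIC)
cv2.imwrite('pics/both2.png',np.vstack([a[:300],np.pad(b[60:360],((0,0),(0,0),(0,0)))[:, :530]]) if b.shape[1]>=530 else b)
E
```

```text
t5.75 tcp [ 0.5716 -0.2394  0.2745] cab [ 0.0003 -0.1483] yaw(y-axis)1.02 tilt [ 0.002 -0.001 -1.   ] F [-0.5  0.6 -0.9] op 59.8mm gf 0.0
```

View pics/both2.png

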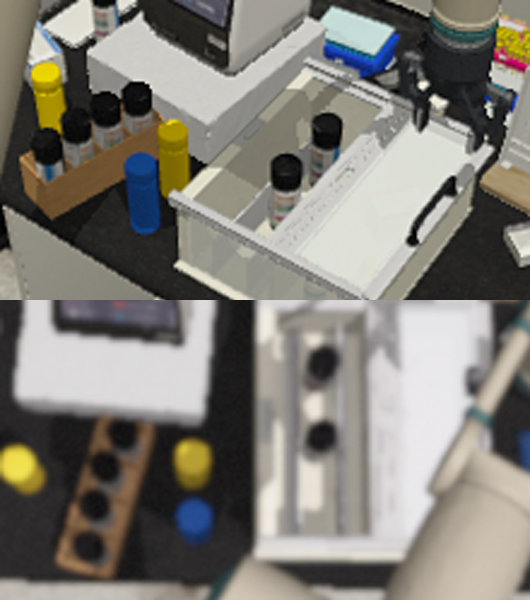

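```bash
cat >> h.py <<'E'
from scipy.optimize import least_squares
A_=np.linspace(0,2*np.pi,24,endpoint=False)
def hullc(n,x,y,ztop):
    P=[proj(n,[x+.022*np.cos(a),y+.022*np.sin(a),z]) for a in A_ for z in(ztop,ztop-.024)]
    h=cv2.convexHull(np.array(P,np.float32)); m=cv2.moments(h); return np.array([m['m10']/m['m00'],m['m01']/m['m00']]),m['m00'],h
def cap(im,n,x,y,ztop,thr=75,grow=1.6):
    """measured centroid of dark blob near predicted cap"""
    c,a,h=hullc(n,x,y,ztop); g=im.max(2); 
    m=(g<thr).astype(np.uint8)
    K=np.zeros_like(m); hh=((h-c)*grow+c).astype(np.float32); cv2.fillConvexPoly(K,np.round(hh).astype(int),1)
    k,lab,stt,cen=cv2.connectedComponentsWithStats(m*K)
    if k<2: return None
    i=min(range(1,k),key=lambda i:abs(np.log(stt[i,4]/a))+np.linalg.norm(cen[i]-c)/8)
    return cen[i],stt[i,4]/a
def locate(imt,ims,x,y,ztop,thr=75,verbose=1):
    for _ in range(3):
        mt=cap(imt,'top',x,y,ztop,thr) if imt is not None else None; ms=cap(ims,'side',x,y,ztop,thr) if ims is not None else None
        def f(p): return np.concatenate([hullc(n,p[0],p[1],ztop)[0]-m[0] for n,m in(('top',mt),('side',ms)) if m is not None and .6<m[1]<1.5]+[[0,0]])
        r=least_squares(f,[x,y]); x,y=r.x
    if verbose: print('cap',r.x.round(4),'cab',w2c(r.x).round(4),'res',f(r.x).round(1),'area',[None if m is None else round(m[1],2) for m in(mt,ms)])
    return r.x
E
python3 - <<'E'
from h import *
t=cv2.imread('pics/raw_t2.png');s=cv2.imread('pics/raw_s2.png')
U=lambda x,y:(255+x/3.282,140+(y-240)/3.282)
for p in[(322,363),(320,437)]:
    x=atz('top',*U(*p),.122)
    locate(t,s,x[0],x[1],.128); locate(t,None,x[0],x[1],.128);locate(None,s,x[0],x[1],.128)
for p in[(.546,.227),(.503,.248),(.454,.261),(.4,.266)]:
    locate(t,s,*p,.125); locate(t,None,*p,.125); locate(None,s,*p,.125)
E
```

```text
Traceback (most recent call last):
  File "h.py", line 52, in locate
    r=least_squares(f,[x,y]); x,y=r.x
  File "h.py", line 51, in f
    def f(p): return np.concatenate([hullc(n,p[0],p[1],ztop)[0]-m[0] for n,m in(('top',mt),('side',ms)) if m is not None and .6<m[1]<1.5]+[[0,0]])
                                     ~~~~~^^^^^^^^^^^^^^^^^^
  File "h.py", line 37, in hullc
    P=[proj(n,[x+.022*np.cos(a),y+.022*np.sin(a),z]) for a in A_ for z in(ztop,ztop-.024)]
       ~~~~^^^^^^^^^^^^^^^^^^^^^^^^^^^^^^^^^^^^^^^^^
  File "h.py", line 17, in proj
    c=viewer.calibration(n); q=np.array(c['world_to_cam'])@np.r_[p,1]
ValueError: time passes only in moves, steps and waits
```

```bash
python3 - <<'E'
s=open('h.py').read()
s=s.replace("def snap(","CAL={n:viewer.calibration(n) for n in('top','side')}\ndef snap(",1).replace("c=viewer.calibration(n);","c=CAL[n];")
s=s.replace("least_squares(f,[x,y])","least_squares(f,[x,y],diff_step=1e-2)")
open('h.py','w').write(s)
E
cat > m1.py <<'E'
from h import *
t=cv2.imread('pics/raw_t2.png');s=cv2.imread('pics/raw_s2.png')
U=lambda x,y:(255+x/3.282,140+(y-240)/3.282)
for p in[(322,363),(320,437)]:
    x=atz('top',*U(*p),.122)
    locate(t,s,x[0],x[1],.128); locate(t,None,x[0],x[1],.128);locate(None,s,x[0],x[1],.128)
for p in[(.546,.227),(.503,.248),(.454,.261),(.4,.266)]:
    locate(t,s,*p,.125); locate(t,None,*p,.125); locate(None,s,*p,.125)
E
python3 m1.py
```

```text
cap [ 0.6444 -0.0323] cab [0.0767 0.0575] res [ 0.6 -0.1 -0.4 -0.3  0.   0. ] area [np.float64(0.77), np.float64(1.03)]
cap [ 0.644  -0.0295] cab [0.0764 0.0602] res [-0.  0.  0.  0.] area [np.float64(0.77), None]
cap [ 0.6441 -0.0342] cab [0.0764 0.0556] res [-0.  0.  0.  0.] area [None, np.float64(1.03)]
cap [ 0.5468 -0.031 ] cab [-0.0208  0.0605] res [ 0.6 -0.1 -0.4 -0.3  0.   0. ] area [np.float64(0.64), np.float64(1.05)]
cap [ 0.5465 -0.0284] cab [-0.0211  0.0631] res [ 0. -0.  0.  0.] area [np.float64(0.64), None]
cap [ 0.5464 -0.0328] cab [-0.0213  0.0586] res [0. 0. 0. 0.] area [None, np.float64(1.05)]
cap [0.5345 0.2335] cab [-0.0285  0.3252] res [0. 0. 0. 0.] area [np.float64(1.34), np.float64(1.57)]
cap [0.5347 0.2339] cab [-0.0283  0.3255] res [-0.  0.  0.  0.] area [np.float64(1.34), None]
cap [0.5344 0.2285] cab [-0.0287  0.3201] res [0 0] area [None, np.float64(1.57)]
cap [0.5092 0.2523] cab [-0.0535  0.3444] res [0 0] area [np.float64(1.71), np.float64(1.86)]
cap [0.5092 0.2523] cab [-0.0535  0.3444] res [0 0] area [np.float64(1.71), None]
cap [0.503 0.248] cab [-0.0598  0.3402] res [0 0] area [None, np.float64(1.82)]
cap [0.4568 0.2747] cab [-0.1054  0.3677] res [0 0] area [np.float64(1.66), np.float64(1.93)]
cap [0.4568 0.2747] cab [-0.1054  0.3677] res [0 0] area [np.float64(1.66), None]
cap [0.454 0.261] cab [-0.1085  0.3541] res [0 0] area [None, np.float64(1.86)]
cap [0.3984 0.2665] cab [-0.164   0.3605] res [0. 0. 0. 0.] area [np.float64(0.84), np.float64(1.77)]
cap [0.3984 0.2665] cab [-0.164   0.3605] res [0. 0. 0. 0.] area [np.float64(0.84), None]
cap [0.4   0.266] cab [-0.1624  0.36  ] res [0 0] area [None, np.float64(1.77)]
```

Call:
carry_out(
  steps=[
    [[0.0025,0.026,0],[0,0,0],0.06],
    [[0.0025,0.026,0],[0,0,0],0.06],
    [[0.0025,0.026,0],[0,0,0],0.06],
    [[0.0025,0.026,0],[0,0,0],0.06],
    [[0.0025,0.026,0],[0,0,0],0.06],
    [[0.0025,0.026,0],[0,0,0],0.06],
    [[0.0025,0.026,0.01],[0,0,0],0.06],
    [[0.0025,0.025,0.02],[0,0,0],0.06],
    [[0,0,0.02],[0,0,0],0.06],
    [[0,0,0.02],[0,0,0],0.06],
    [[0,0,0.02],[0,0,0],0.06],
    [[0,0,0.01],[0,0,0],0.06],
    [[0,0,0],[0,0,0],0.06],
  ],
)

```text
time: 6.83
eef_pos: [0.5448, -0.0318, 0.1694]
tcp_rot: [0.028, -3.133, -0.002]
wrist_force: [0.7, 0.7, -0.0]
opening: 0.706
gripper_force: 0.0
```

```bash
python3 - <<'E'
from h import *
st(np.r_[c2w([-.021,.059]),.108],1.0)
E
```

```text
t6.83 tcp [ 0.5448 -0.0318  0.1694] cab [-0.0229  0.0597] yaw(y-axis)1.03 tilt [-0.008  0.002 -1.   ] F [ 0.7  0.7 -0. ] op 60.3mm gf 0.0
  tool shift [-0.0024 -0.0008  0.0614]
  turn about tool z 0.03
```

Call:
carry_out(
  steps=[
    [[0,0,0.015],[0,0,0],0.06],
    [[0,0,0.015],[0,0,0],0.06],
    [[0,0,0.015],[0,0,0],0.06],
    [[0,0,0.012],[0,0,0],0.06],
    [[0,0,0.009],[0,0,0],0.06],
    [[0,0,0],[0,0,0],0.06],
    [[0,0,0],[0,0,0],0.05],
    [[0,0,0],[0,0,0],0.04],
    [[0,0,0],[0,0,0],0.035],
    [[0,0,0],[0,0,0],0.035],
    [[0,0,0],[0,0,0],0.035],
    [[0,0,0],[0,0,0],0.035],
  ],
  grip_force=40,
)

```text
time: 7.83
eef_pos: [0.5482, -0.0324, 0.108]
tcp_rot: [-0.028, 3.14, -0.001]
wrist_force: [0.5, 0.3, 3.6]
opening: 0.486
gripper_force: 40.8
```

```bash
python3 - <<'E'
from h import *
st(np.r_[c2w([-.1475+.022,.059]),.108],1.0)
E
```

```text
t7.83 tcp [ 0.5482 -0.0324  0.108 ] cab [-0.0195  0.0591] yaw(y-axis)1.03 tilt [ 0.002 -0.    -1.   ] F [0.5 0.3 3.6] op 41.5mm gf 40.8
  tool shift [ 0.106  -0.     -0.0002]
  turn about tool z 0.03
```

Call:
carry_out(
  steps=[
    [[0,0,-0.002],[0,0,0],0.035],
    [[0.008,0,0],[0,0,0],0.035],
    [[0.012,0,0],[0,0,0],0.035],
    [[0.014,0,0],[0,0,0],0.035],
    [[0.014,0,0],[0,0,0],0.035],
    [[0.014,0,0],[0,0,0],0.035],
    [[0.014,0,0],[0,0,0],0.035],
    [[0.01,0,0],[0,0,0],0.035],
    [[0.006,0,0],[0,0,0],0.035],
    [[0.003,0,0],[0,0,0],0.035],
    [[0,0,0],[0,0,0],0.035],
    [[0,0,0],[0,0,0],0.035],
  ],
)

```text
time: 8.83
eef_pos: [0.4532, -0.0341, 0.1094]
tcp_rot: [-0.028, 3.14, -0.0]
wrist_force: [-1.0, 0.4, -0.1]
opening: 0.486
gripper_force: 40.5
```

```bash
python3 - <<'E'
from h import *
st()
E
```

```text
t8.83 tcp [ 0.4532 -0.0341  0.1094] cab [-0.1145  0.059 ] yaw(y-axis)1.02 tilt [ 0.001 -0.    -1.   ] F [-1.   0.4 -0.1] op 41.5mm gf 40.5
```

Call:
carry_out(
  steps=[
    [[0.003,0,0],[0,0,0],0.035],
    [[0.003,0,0],[0,0,0],0.035],
    [[0.002,0,0],[0,0,0],0.035],
    [[0.002,0,0],[0,0,0],0.035],
    [[0,0,0],[0,0,0],0.035],
    [[0,0,0],[0,0,0],0.035],
  ],
)

```text
time: 9.33
eef_pos: [0.4425, -0.0341, 0.1093]
tcp_rot: [-0.028, 3.141, 0.0]
wrist_force: [-0.2, 0.4, -0.7]
opening: 0.487
gripper_force: 40.5
```

```bash
python3 - <<'E'
from h import *
st()
E
```

```text
t9.33 tcp [ 0.4425 -0.0341  0.1093] cab [-0.1252  0.0592] yaw(y-axis)1.03 tilt [ 0.  0. -1.] F [-0.2  0.4 -0.7] op 41.6mm gf 40.5
```

Call:
carry_out(
  steps=[
    [[0.002,0,0],[0,0,0],0.035],
    [[0.001,0,0],[0,0,0],0.035],
    [[0,0,0],[0,0,0],0.035],
    [[0,0,0],[0,0,0],0.035],
  ],
)

```text
time: 9.67
eef_pos: [0.4395, -0.0342, 0.1093]
tcp_rot: [-0.028, 3.141, 0.0]
wrist_force: [-0.1, -0.1, -1.2]
opening: 0.489
gripper_force: 40.5
```

```bash
python3 - <<'E'
from h import *
st()
E
```

```text
t9.67 tcp [ 0.4395 -0.0342  0.1093] cab [-0.1281  0.0592] yaw(y-axis)1.02 tilt [ 0.  0. -1.] F [-0.1 -0.1 -1.2] op 41.8mm gf 40.5
```

Call:
carry_out(
  steps=[
    [[0.001,0,0],[0,0,0],0.035],
    [[0.001,0,0],[0,0,0],0.035],
    [[0,0,0],[0,0,0],0.035],
    [[0,0,0],[0,0,0],0.035],
  ],
)

```text
time: 10.0
eef_pos: [0.4379, -0.0342, 0.1094]
tcp_rot: [-0.028, 3.141, -0.0]
wrist_force: [1.2, -0.3, -1.6]
opening: 0.49
gripper_force: 40.5
```

```bash
python3 - <<'E'
from h import *
st()
E
```

```text
t10.00 tcp [ 0.4379 -0.0342  0.1094] cab [-0.1298  0.0591] yaw(y-axis)1.02 tilt [ 0.001  0.    -1.   ] F [ 1.2 -0.3 -1.6] op 41.8mm gf 40.5
```

```bash
python3 - <<'E'
from h import *
snap('side','s3.png',(255,190,405,300),5.2)
st()
E
```

```text
t10.05 tcp [ 0.4379 -0.0343  0.1094] cab [-0.1298  0.0591] yaw(y-axis)1.02 tilt [ 0.001 -0.    -1.   ] F [ 0.5  1.2 -0.4] op 41.5mm gf 40.5
```

View pics/s3.png

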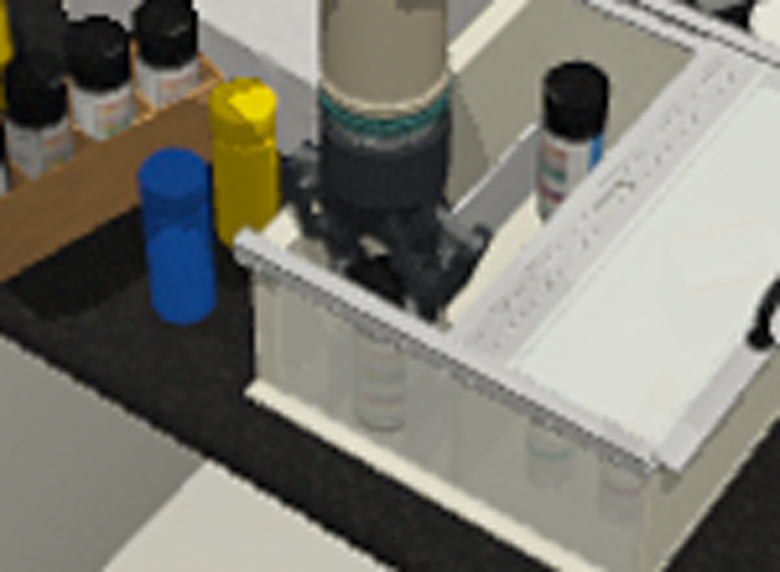

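Call:
carry_out(
  steps=[
    [[0.001,0,0],[0,0,0],0.035],
    [[0.001,0,0],[0,0,0],0.035],
    [[0,0,0],[0,0,0],0.035],
    [[0,0,0],[0,0,0],0.035],
  ],
)

```text
time: 10.38
eef_pos: [0.4378, -0.0343, 0.1097]
tcp_rot: [-0.027, 3.137, -0.0]
wrist_force: [6.0, 1.3, -3.3]
opening: 0.486
gripper_force: 41.0
```

Call:
carry_out(
  steps=[
    [[0.001,0,0],[0,0,0],0.035],
    [[0,0,0],[0,0,0],0.035],
    [[0,0,0],[0,0,0],0.035],
  ],
)

```text
time: 10.63
eef_pos: [0.4378, -0.0344, 0.1098]
tcp_rot: [-0.027, 3.134, -0.0]
wrist_force: [7.7, 2.2, -5.1]
opening: 0.49
gripper_force: 41.1
```

```bash
python3 - <<'E'
from h import *
st()
E
```

```text
t10.63 tcp [ 0.4378 -0.0344  0.1098] cab [-0.1299  0.059 ] yaw(y-axis)0.98 tilt [ 0.007 -0.    -1.   ] F [ 7.7  2.2 -5.1] op 41.8mm gf 41.1
```

Call:
carry_out(
  steps=[
    [[-0.0025,0,0],[0,0,0],0.035],
    [[0,0,0.002],[0,0,0],0.035],
    [[0,0,0],[0,0,0],0.035],
    [[0,0,0],[0,0,0],0.045],
    [[0,0,0],[0,0,0],0.055],
    [[0,0,0],[0,0,0],0.06],
    [[0,0,0],[0,0,0],0.06],
    [[0,0,-0.01],[0,0,0],0.06],
    [[0,0,-0.02],[0,0,0],0.06],
    [[0,0,-0.02],[0,0,0],0.06],
    [[0,0,-0.01],[0,0,0],0.06],
    [[-0.02,0,0],[0,0,0],0.06],
    [[-0.03,0,0],[0,0,0],0.06],
    [[-0.04,0,0],[0,0,0],0.06],
    [[-0.04,0,0],[0,0,0],0.06],
    [[-0.04,0,0],[0,0,0],0.06],
    [[-0.026,0,0],[0,0,0],0.06],
    [[-0.01,0,0],[0,0,0],0.06],
    [[0,0,0],[0,0,0],0.06],
    [[0,0,0],[0,0,0],0.06],
  ],
)

```text
time: 12.3
eef_pos: [0.6415, -0.0304, 0.1664]
tcp_rot: [0.028, -3.138, -0.001]
wrist_force: [-0.9, -0.0, 0.2]
opening: 0.698
gripper_force: 0.0
```

```bash
cat > look.py <<'E'
import sys
from h import *
f=sys.argv[1]
snap('side','s%s.png'%f); snap('top','t%s.png'%f)
E
python3 look.py 4; python3 - <<'E'
from h import *
st(np.r_[c2w([.0765,.059]),.108],1.0)
t=cv2.imread('pics/raw_t4.png');s=cv2.imread('pics/raw_s4.png')
for q in [(-.1298,.059),(.0765,.059)]:
    p=c2w(q); locate(t,None,*p,.128); locate(None,s,*p,.128)
E
```

```text
t12.40 tcp [ 0.6408 -0.0304  0.1671] cab [0.0731 0.0594] yaw(y-axis)1.02 tilt [-0.003  0.    -1.   ] F [ 0.1 -0.3  0.2] op 60.3mm gf 0.0
  tool shift [-0.0035 -0.0004  0.0591]
  turn about tool z 0.02
cap [ 0.4379 -0.0344] cab [-0.1298  0.059 ] res [0 0] area [None, None]
cap [ 0.4379 -0.0344] cab [-0.1298  0.059 ] res [0 0] area [None, np.float64(0.47)]
cap [ 0.6513 -0.0296] cab [0.0837 0.06  ] res [0. 0. 0. 0.] area [np.float64(1.04), None]
cap [ 0.6453 -0.0335] cab [0.0776 0.0562] res [-0. -0.  0.  0.] area [None, np.float64(1.02)]
```

Call:
carry_out(
  steps=[
    [[-0.0035,0,0.015],[0,0,0],0.06],
    [[0,0,0.015],[0,0,0],0.06],
    [[0,0,0.015],[0,0,0],0.06],
    [[0,0,0.01],[0,0,0],0.06],
    [[0,0,0.004],[0,0,0],0.06],
    [[0,0,0],[0,0,0],0.05],
    [[0,0,0],[0,0,0],0.04],
    [[0,0,0],[0,0,0],0.035],
    [[0,0,0],[0,0,0],0.035],
    [[0,0,0],[0,0,0],0.035],
    [[0,0,0],[0,0,0],0.035],
    [[0,0,-0.002],[0,0,0],0.035],
    [[0.01,0,0],[0,0,0],0.035],
    [[0.02,0,0],[0,0,0],0.035],
    [[0.03,0,0],[0,0,0],0.035],
    [[0.03,0,0],[0,0,0],0.035],
    [[0.03,0,0],[0,0,0],0.035],
    [[0.02,0,0],[0,0,0],0.035],
    [[0.01,0,0],[0,0,0],0.035],
    [[0,0,0],[0,0,0],0.035],
  ],
)

```text
time: 14.07
eef_pos: [0.4936, -0.0328, 0.1104]
tcp_rot: [0.028, -3.139, -0.001]
wrist_force: [-0.8, -0.3, -1.1]
opening: 0.488
gripper_force: 40.5
```

Call:
carry_out(
  steps=[
    [[0.002,0,0],[0,0,0],0.035],
    [[0.002,0,0],[0,0,0],0.035],
    [[0.002,0,0],[0,0,0],0.035],
    [[0,0,0],[0,0,0],0.035],
  ],
)

```text
time: 14.4
eef_pos: [0.4911, -0.0333, 0.1102]
tcp_rot: [-0.028, 3.141, 0.0]
wrist_force: [0.6, 0.7, -1.5]
opening: 0.485
gripper_force: 40.5
```

Call:
carry_out(
  steps=[
    [[0.002,0,0],[0,0,0],0.035],
    [[0.001,0,0],[0,0,0],0.035],
    [[0,0,0],[0,0,0],0.035],
  ],
)

```text
time: 14.65
eef_pos: [0.4874, -0.0333, 0.1101]
tcp_rot: [0.028, -3.141, -0.0]
wrist_force: [-0.6, -0.2, -0.5]
opening: 0.486
gripper_force: 40.5
```

```bash
python3 - <<'E'
from h import *
st()
E
```

```text
t14.65 tcp [ 0.4874 -0.0333  0.1101] cab [-0.0802  0.0592] yaw(y-axis)1.03 tilt [-0.  0. -1.] F [-0.6 -0.2 -0.5] op 41.5mm gf 40.5
```

Call:
carry_out(
  steps=[
    [[0.002,0,0],[0,0,0],0.035],
    [[0.001,0,0],[0,0,0],0.035],
    [[0,0,0],[0,0,0],0.035],
    [[0,0,0],[0,0,0],0.035],
  ],
)

```text
time: 14.98
eef_pos: [0.4845, -0.0334, 0.1103]
tcp_rot: [-0.028, 3.141, 0.0]
wrist_force: [0.4, 0.3, -0.3]
opening: 0.482
gripper_force: 40.5
```

Call:
carry_out(
  steps=[
    [[0.001,0,0],[0,0,0],0.035],
    [[0.001,0,0],[0,0,0],0.035],
    [[0,0,0],[0,0,0],0.035],
    [[0,0,0],[0,0,0],0.035],
  ],
)

```text
time: 15.32
eef_pos: [0.4825, -0.0334, 0.1103]
tcp_rot: [-0.028, 3.141, 0.0]
wrist_force: [-0.6, -1.3, 0.1]
opening: 0.485
gripper_force: 40.5
```

Call:
carry_out(
  steps=[
    [[0.001,0,0],[0,0,0],0.035],
    [[0.001,0,0],[0,0,0],0.035],
    [[0,0,0],[0,0,0],0.035],
    [[0,0,0],[0,0,0],0.035],
  ],
)

```text
time: 15.65
eef_pos: [0.4804, -0.0334, 0.1103]
tcp_rot: [-0.028, 3.141, 0.0]
wrist_force: [0.7, -0.4, -0.7]
opening: 0.485
gripper_force: 40.5
```

Call:
carry_out(
  steps=[
    [[0.001,0,0],[0,0,0],0.035],
    [[0.001,0,0],[0,0,0],0.035],
    [[0,0,0],[0,0,0],0.035],
  ],
)

```text
time: 15.9
eef_pos: [0.4791, -0.0336, 0.1105]
tcp_rot: [-0.028, 3.14, -0.0]
wrist_force: [1.7, -0.6, -0.5]
opening: 0.486
gripper_force: 40.5
```

Call:
carry_out(
  steps=[
    [[0.001,0,0],[0,0,0],0.035],
    [[0.001,0,0],[0,0,0],0.035],
    [[0,0,0],[0,0,0],0.035],
  ],
)

```text
time: 16.15
eef_pos: [0.4789, -0.0338, 0.1109]
tcp_rot: [-0.028, 3.136, -0.001]
wrist_force: [4.1, 0.9, -1.2]
opening: 0.488
gripper_force: 40.6
```

```bash
python3 - <<'E'
from h import *
snap('side','s5.png',(255,190,405,300),5.2)
st()
E
```

```text
t16.20 tcp [ 0.4789 -0.0337  0.1109] cab [-0.0888  0.0589] yaw(y-axis)1.01 tilt [ 0.005 -0.    -1.   ] F [ 4.7  0.1 -1.4] op 41.6mm gf 40.6
```

Call:
carry_out(
  steps=[
    [[-0.002,0,0],[0,0,0],0.035],
    [[0,0,0.002],[0,0,0],0.035],
    [[0,0,0],[0,0,0],0.035],
    [[0,0,0],[0,0,0],0.045],
    [[0,0,0],[0,0,0],0.055],
    [[0,0,0],[0,0,0],0.06],
    [[0,0,0],[0,0,0],0.06],
    [[0,0,-0.01],[0,0,0],0.06],
    [[0,0,-0.02],[0,0,0],0.06],
    [[0,0,-0.03],[0,0,0],0.06],
    [[0,0,-0.04],[0,0,0],0.06],
    [[0,0,-0.04],[0,0,0],0.06],
    [[0,0,-0.03],[0,0,0],0.06],
    [[0,0,-0.01],[0,0,0],0.06],
    [[0,0,0],[0,0,0],0.06],
  ],
)

```text
time: 17.45
eef_pos: [0.4798, -0.0338, 0.2911]
tcp_rot: [-0.028, 3.136, -0.002]
wrist_force: [0.1, -0.4, -0.1]
opening: 0.702
gripper_force: 0.0
```

```bash
python3 look.py 6; python3 - <<'E'
from h import *
st()
t=cv2.imread('pics/raw_t6.png')[140:250,255:420]; s=cv2.imread('pics/raw_s6.png')[160:300,225:405]
a=cv2.resize(t,(792,528),interpolation=cv2.INTER_CUBIC)[150:528,:330]; b=cv2.resize(s,None,fx=2.5,fy=2.7,interpolation=cv2.INTER_CUBIC)
cv2.imwrite('pics/both6.png',np.hstack([a,b]))
E
```

```text
t17.55 tcp [ 0.4777 -0.0333  0.2871] cab [-0.09    0.0593] yaw(y-axis)1.02 tilt [-0.002  0.001 -1.   ] F [ 0.2 -0.9 -0.3] op 60.2mm gf 0.0
```

View pics/both6.png

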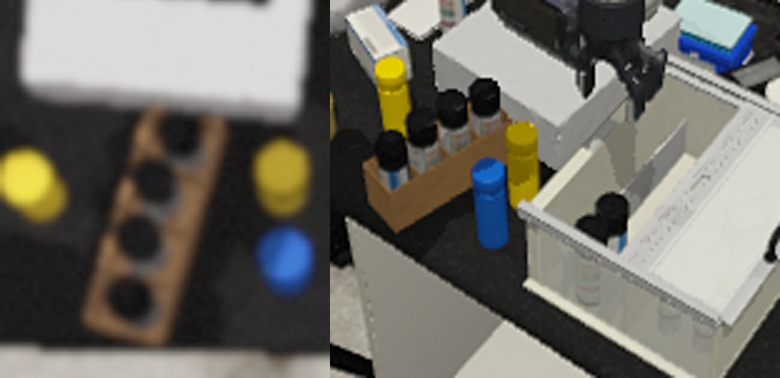

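Call:
carry_out(
  steps=[
    [[0.008,0.033,0],[0,0,0],0.07],
    [[0.008,0.033,0],[0,0,0],0.07],
    [[0.008,0.034,0],[0,0,0],0.07],
    [[0.008,0.034,0],[0,0,0],0.07],
    [[0.008,0.034,0],[0,0,0],0.07],
    [[0.008,0.034,0],[0,0,0],0.07],
    [[0.008,0.033,0.01],[0,0,0],0.07],
    [[0.008,0.033,0.02],[0,0,0],0.07],
    [[0.008,0.033,0.03],[0,0,0],0.07],
    [[0,0,0.03],[0,0,0],0.07],
    [[0,0,0.02],[0,0,0],0.07],
    [[0,0,0.01],[0,0,0],0.07],
    [[0,0,0],[0,0,0],0.07],
    [[0,0,0],[0,0,0],0.07],
  ],
  grip_force=70,
)

```text
time: 18.72
eef_pos: [0.4014, 0.263, 0.1697]
tcp_rot: [0.027, -3.139, 0.002]
wrist_force: [0.4, -0.3, 0.4]
opening: 0.816
gripper_force: 0.0
```

```bash
python3 look.py 7; python3 - <<'E'
from h import *
st([.400,.267,.105],1.0)
s=cv2.imread('pics/raw_s7.png')[190:270,225:325]
a=cv2.resize(s,None,fx=6,fy=6,interpolation=cv2.INTER_CUBIC)
cv2.imwrite('pics/s7c.png',a)
o=bot.get_obs()
E
```

```text
t18.82 tcp [0.4028 0.2635 0.1715] cab [-0.1597  0.3574] yaw(y-axis)0.98 tilt [ 0.002  0.001 -1.   ] F [-0.7  0.5  0. ] op 69.7mm gf 0.0
  tool shift [0.0028 0.0035 0.0665]
  turn about tool z -0.02
```

View pics/s7c.png

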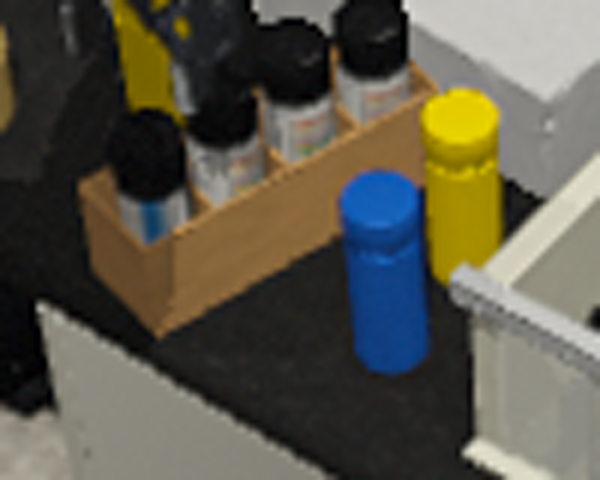

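```bash
python3 - <<'E'
from h import *
S=lambda p:((proj('side',p)-[225,190])*6).round(0)
print('tipmid',S([.4028,.2635,.160]),'finger R',S([.4034,.2285,.160]),'L',S([.4022,.2985,.160]))
for p in [(.547,.228),(.504,.249),(.455,.262),(.4,.267)]: print(S([*p,.125]),S([*p,.101]))
print(atz('side',225+148/6,190+(138)/6,.125))
t=cv2.imread('pics/raw_t7.png')[180:245,255:320]
cv2.imwrite('pics/t7c.png',cv2.resize(t,None,fx=8,fy=8,interpolation=cv2.INTER_CUBIC))
E
```

```text
tipmid [143.  84.] finger R [192. 110.] L [95. 59.]
[366.  13.] [368.  43.]
[289.  39.] [293.  70.]
[215.  78.] [219. 109.]
[142. 130.] [147. 161.]
[0.39743711 0.26024269 0.125     ]
```

View pics/t7c.png

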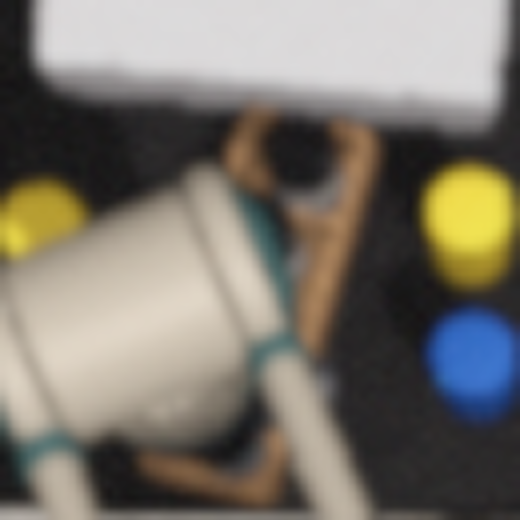

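Call:
carry_out(
  steps=[
    [[0.003,0,0.015],[0,0,0],0.07],
    [[0,0,0.015],[0,0,0],0.07],
    [[0,0,0.015],[0,0,0],0.07],
    [[0,0,0.013],[0,0,0],0.07],
    [[0,0,0.0085],[0,0,0],0.07],
    [[0,0,0],[0,0,0],0.06],
    [[0,0,0],[0,0,0],0.05],
    [[0,0,0],[0,0,0],0.04],
    [[0,0,0],[0,0,0],0.035],
    [[0,0,0],[0,0,0],0.035],
    [[0,0,0],[0,0,0],0.035],
    [[0,0,0],[0,0,0],0.035],
    [[0,0,0],[0,0,0],0.035],
  ],
  grip_force=70,
)

```text
time: 19.9
eef_pos: [0.3999, 0.2639, 0.1056]
tcp_rot: [-0.029, 3.139, 0.002]
wrist_force: [0.3, -0.8, 6.7]
opening: 0.487
gripper_force: 71.0
```

```bash
python3 - <<'E'
from h import *
st(np.r_[.534,c2w([-.035,.059])[1],.27],1.0)
E
```

```text
t19.90 tcp [0.3999 0.2639 0.1056] cab [-0.1625  0.3578] yaw(y-axis)1.04 tilt [ 0.003  0.001 -1.   ] F [ 0.3 -0.8  6.7] op 41.6mm gf 71.0
  tool shift [-0.1291 -0.2988 -0.1643]
  turn about tool z 0.04
```

Call:
carry_out(
  steps=[
    [[0,0,-0.01],[0,0,0],0.035],
    [[0,0,-0.025],[0,0,0],0.035],
    [[0,0,-0.035],[0,0,0],0.035],
    [[0,0,-0.035],[0,0,0],0.035],
    [[0,0,-0.035],[0,0,0],0.035],
    [[-0.006,-0.014,-0.025],[0,0,0],0.035],
    [[-0.013,-0.03,0],[0,0,0],0.035],
    [[-0.015,-0.034,0],[0,0,0],0.035],
    [[-0.015,-0.034,0],[0,0,0],0.035],
    [[-0.015,-0.034,0],[0,0,0],0.035],
    [[-0.015,-0.034,0],[0,0,0],0.035],
    [[-0.015,-0.034,0],[0,0,0],0.035],
    [[-0.015,-0.034,0],[0,0,0],0.035],
    [[-0.013,-0.03,0],[0,0,0],0.035],
    [[-0.007,-0.021,0],[0,0,0],0.035],
    [[0,0,0],[0,0,0],0.035],
    [[0,0,0],[0,0,0],0.035],
  ],
)

```text
time: 21.32
eef_pos: [0.5332, -0.034, 0.2689]
tcp_rot: [0.024, -3.141, -0.001]
wrist_force: [-1.6, 0.2, 0.3]
opening: 0.483
gripper_force: 70.9
```

```bash
python3 look.py 8; python3 - <<'E'
from h import *
st(np.r_[.534,c2w([-.035,.059])[1],.110],1.0)
s=cv2.imread('pics/raw_s8.png')[120:290,260:440]
cv2.imwrite('pics/s8c.png',cv2.resize(s,None,fx=3,fy=3,interpolation=cv2.INTER_CUBIC))
E
```

```text
t21.42 tcp [ 0.5326 -0.0324  0.2691] cab [-0.0351  0.0593] yaw(y-axis)1.03 tilt [-0.001  0.001 -1.   ] F [-0.5 -0.3 -1.5] op 41.0mm gf 70.9
  tool shift [-0.0015 -0.0005  0.1591]
  turn about tool z 0.03
```

View pics/s8c.png

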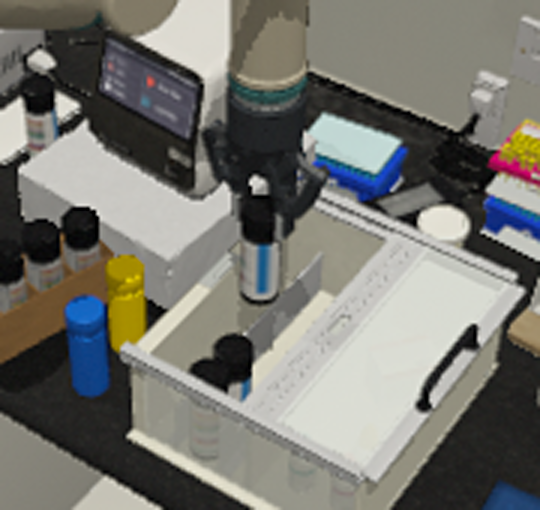

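Call:
carry_out(
  steps=[
    [[-0.003,0,0.015],[0,0,0],0.035],
    [[0,0,0.025],[0,0,0],0.035],
    [[0,0,0.03],[0,0,0],0.035],
    [[0,0,0.03],[0,0,0],0.035],
    [[0,0,0.025],[0,0,0],0.035],
    [[0,0,0.018],[0,0,0],0.035],
    [[0,0,0.01],[0,0,0],0.035],
    [[0,0,0.0045],[0,0,0],0.035],
    [[0,0,0],[0,0,0],0.035],
    [[0,0,0],[0,0,0],0.035],
  ],
)

```text
time: 22.25
eef_pos: [0.5369, -0.0327, 0.1127]
tcp_rot: [-0.029, 3.14, -0.0]
wrist_force: [0.2, -0.3, 0.3]
opening: 0.483
gripper_force: 71.0
```

Call:
carry_out(
  steps=[
    [[0.002,0,0],[0,0,0],0.035],
    [[0.002,0,0],[0,0,0],0.035],
    [[0.001,0,0],[0,0,0],0.035],
    [[0,0,0],[0,0,0],0.035],
  ],
)

```text
time: 22.58
eef_pos: [0.5311, -0.0333, 0.1124]
tcp_rot: [-0.028, 3.141, -0.0]
wrist_force: [-0.2, -0.8, -0.2]
opening: 0.485
gripper_force: 71.0
```

Call:
carry_out(
  steps=[
    [[0.001,0,0],[0,0,0],0.035],
    [[0.001,0,0],[0,0,0],0.035],
    [[0,0,0],[0,0,0],0.035],
  ],
)

```text
time: 22.83
eef_pos: [0.5289, -0.0333, 0.1117]
tcp_rot: [0.028, -3.141, -0.0]
wrist_force: [0.6, -0.2, -1.8]
opening: 0.477
gripper_force: 71.0
```

Call:
carry_out(
  steps=[
    [[0.001,0,0],[0,0,0],0.035],
    [[0.001,0,0],[0,0,0],0.035],
    [[0,0,0],[0,0,0],0.035],
  ],
)

```text
time: 23.08
eef_pos: [0.5269, -0.0332, 0.1116]
tcp_rot: [0.028, -3.141, -0.0]
wrist_force: [-1.0, -0.6, -0.1]
opening: 0.483
gripper_force: 71.0
```

Call:
carry_out(
  steps=[
    [[0.001,0,0],[0,0,0],0.035],
    [[0.001,0,0],[0,0,0],0.035],
    [[0,0,0],[0,0,0],0.035],
  ],
)

```text
time: 23.33
eef_pos: [0.5255, -0.0333, 0.1119]
tcp_rot: [-0.028, 3.14, -0.0]
wrist_force: [1.0, 0.5, -0.8]
opening: 0.48
gripper_force: 71.0
```

Call:
carry_out(
  steps=[
    [[0.001,0,0],[0,0,0],0.035],
    [[0.001,0,0],[0,0,0],0.035],
    [[0,0,0],[0,0,0],0.035],
  ],
)

```text
time: 23.58
eef_pos: [0.5251, -0.0336, 0.1124]
tcp_rot: [-0.028, 3.137, -0.001]
wrist_force: [4.9, -0.2, 0.8]
opening: 0.483
gripper_force: 71.0
```

Call:
carry_out(
  steps=[
    [[-0.0015,0,0],[0,0,0],0.035],
    [[0,0,0.002],[0,0,0],0.035],
    [[0,0,0.0015],[0,0,0],0.035],
    [[0,0,0],[0,0,0],0.035],
    [[0,0,0],[0,0,0],0.045],
    [[0,0,0],[0,0,0],0.055],
    [[0,0,0],[0,0,0],0.06],
    [[0,0,0],[0,0,0],0.06],
    [[0,0,-0.01],[0,0,0],0.06],
    [[0,0,-0.03],[0,0,0],0.06],
    [[0,0,-0.04],[0,0,0],0.06],
    [[0,0,-0.04],[0,0,0],0.06],
    [[0,0,-0.03],[0,0,0],0.06],
    [[0,0,-0.02],[0,0,0],0.06],
    [[0,0,0],[0,0,0],0.06],
  ],
)

```text
time: 24.83
eef_pos: [0.5269, -0.0337, 0.2842]
tcp_rot: [-0.028, 3.131, -0.003]
wrist_force: [0.2, 0.0, 0.8]
opening: 0.705
gripper_force: 0.0
```

```bash
python3 look.py 9; python3 - <<'E'
from h import *
st()
# image change vs. earlier in the carton zone; caps by template from the earlier image
for n,a,b in(('top','t6','t9'),('side','s6','s9')):
    A=cv2.imread('pics/raw_%s.png'%a); B=cv2.imread('pics/raw_%s.png'%b)
    for p in [(.547,.228),(.504,.249),(.455,.262)]:
        u,v=hullc(n,*p,.125)[0]; u0,v0=int(u)-9,int(v)-9
        T=A[v0:v0+19,u0:u0+19]; r=cv2.matchTemplate(B[v0-14:v0+33,u0-14:u0+33],T,cv2.TM_CCOEFF_NORMED)
        _,m,_,l=cv2.minMaxLoc(r); print(n,p,'shift',l[0]-14,l[1]-14,'%.2f'%m)
E
```

```text
t24.93 tcp [ 0.5246 -0.0333  0.2792] cab [-0.0431  0.0586] yaw(y-axis)1.03 tilt [ 0.002 -0.    -1.   ] F [ 0.8 -0.  -0.9] op 59.7mm gf 0.0
top (0.547, 0.228) shift 0 0 1.00
top (0.504, 0.249) shift 0 0 1.00
top (0.455, 0.262) shift 0 0 0.97
side (0.547, 0.228) shift 0 0 1.00
side (0.504, 0.249) shift 0 0 0.99
side (0.455, 0.262) shift 0 0 0.92
```

Call:
carry_out(
  steps=[
    [[0.0073,0.032,0],[0,0,0],0.07],
    [[0.0073,0.033,0],[0,0,0],0.07],
    [[0.0073,0.033,0],[0,0,0],0.07],
    [[0.0073,0.033,0],[0,0,0],0.07],
    [[0.0073,0.033,0],[0,0,0],0.07],
    [[0.0073,0.033,0],[0,0,0],0.07],
    [[0.0073,0.033,0.01],[0,0,0],0.07],
    [[0.0073,0.033,0.02],[0,0,0],0.07],
    [[0.0073,0.031,0.03],[0,0,0],0.07],
    [[0,0,0.03],[0,0,0],0.07],
    [[0,0,0.02],[0,0,0],0.07],
    [[0,0,0],[0,0,0],0.07],
    [[0,0,0],[0,0,0],0.07],
  ],
)

```text
time: 26.02
eef_pos: [0.4524, 0.2574, 0.1677]
tcp_rot: [0.029, -3.136, 0.003]
wrist_force: [-0.5, 0.5, 0.9]
opening: 0.817
gripper_force: 0.0
```

```bash
python3 - <<'E'
from h import *
st([.454,.260,.105],1.0)
E
```

```text
t26.02 tcp [0.4524 0.2574 0.1677] cab [-0.1102  0.3505] yaw(y-axis)1.05 tilt [-0.005 -0.002 -1.   ] F [-0.5  0.5  0.9] op 69.8mm gf 0.0
  tool shift [-0.0019  0.0026  0.0627]
  turn about tool z 0.05
```

Call:
carry_out(
  steps=[
    [[0,0.001,0.015],[0,0,0],0.07],
    [[0,0,0.015],[0,0,0],0.07],
    [[0,0,0.015],[0,0,0],0.07],
    [[0,0,0.012],[0,0,0],0.07],
    [[0,0,0.007],[0,0,0],0.07],
    [[0,0,0],[0,0,0],0.06],
    [[0,0,0],[0,0,0],0.05],
    [[0,0,0],[0,0,0],0.04],
    [[0,0,0],[0,0,0],0.035],
    [[0,0,0],[0,0,0],0.035],
    [[0,0,0],[0,0,0],0.035],
    [[0,0,0],[0,0,0],0.035],
    [[0,0,0],[0,0,0],0.035],
  ],
  grip_force=70,
)

```text
time: 27.1
eef_pos: [0.4553, 0.2593, 0.1072]
tcp_rot: [-0.028, 3.138, 0.001]
wrist_force: [-0.3, -0.6, 6.0]
opening: 0.475
gripper_force: 71.2
```

```bash
python3 - <<'E'
from h import *
st(np.r_[.580,c2w([.01,.059])[1],.27],1.0)
E
```

```text
t27.10 tcp [0.4553 0.2593 0.1072] cab [-0.1073  0.3523] yaw(y-axis)1.04 tilt [ 0.003  0.001 -1.   ] F [-0.3 -0.6  6. ] op 40.6mm gf 71.2
  tool shift [-0.1199 -0.2933 -0.1626]
  turn about tool z 0.04
```

Call:
carry_out(
  steps=[
    [[0,0,-0.01],[0,0,0],0.035],
    [[0,0,-0.025],[0,0,0],0.035],
    [[0,0,-0.035],[0,0,0],0.035],
    [[0,0,-0.035],[0,0,0],0.035],
    [[0,0,-0.035],[0,0,0],0.035],
    [[-0.006,-0.014,-0.023],[0,0,0],0.035],
    [[-0.012,-0.03,0],[0,0,0],0.035],
    [[-0.014,-0.034,0],[0,0,0],0.035],
    [[-0.014,-0.034,0],[0,0,0],0.035],
    [[-0.014,-0.034,0],[0,0,0],0.035],
    [[-0.014,-0.034,0],[0,0,0],0.035],
    [[-0.014,-0.034,0],[0,0,0],0.035],
    [[-0.014,-0.034,0],[0,0,0],0.035],
    [[-0.012,-0.03,0],[0,0,0],0.035],
    [[-0.006,-0.0153,0],[0,0,0],0.035],
    [[0,0,0],[0,0,0],0.035],
    [[0,0,0],[0,0,0],0.035],
    [[0,0,0],[0,0,0],0.035],
  ],
)

```text
time: 28.6
eef_pos: [0.5786, -0.0308, 0.2688]
tcp_rot: [0.029, -3.141, -0.002]
wrist_force: [0.2, -0.2, -0.0]
opening: 0.473
gripper_force: 70.8
```

```bash
python3 look.py 10; python3 - <<'E'
from h import *
st(np.r_[.580,c2w([.01,.059])[1],.1135],1.0)
t=cv2.imread('pics/raw_s10.png'); p=np.array(bot.get_obs()['eef_pos'])
# held bottle: cap top expected 20 mm above TCP
print(cap(t,'side',p[0],p[1],p[2]+.018,60,1.3))
s=t[120:290,260:440]
cv2.imwrite('pics/s10c.png',cv2.resize(s,None,fx=3,fy=3,interpolation=cv2.INTER_CUBIC))
E
```

```text
t28.70 tcp [ 0.5786 -0.0305  0.2689] cab [0.011  0.0605] yaw(y-axis)1.13 tilt [-0.     0.001 -1.   ] F [ 0.5  0.4 -0.2] op 40.5mm gf 70.8
  tool shift [-0.0014 -0.0016  0.1554]
  turn about tool z 0.13
(array([355.47580645, 183.25806452]), np.float64(1.2851255181524301))
```

View pics/s10c.png

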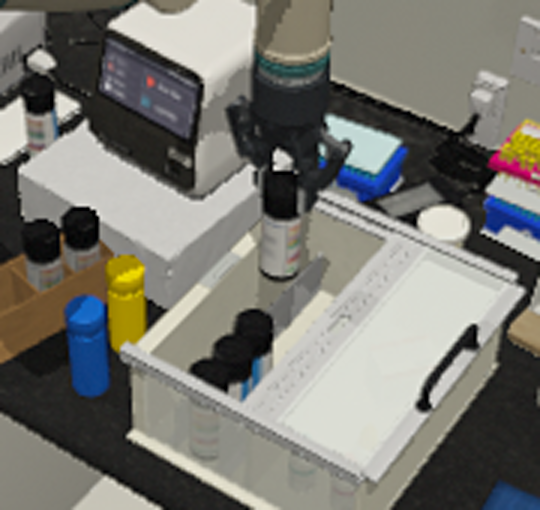

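Call:
carry_out(
  steps=[
    [[-0.001,-0.0015,0.015],[0,0,0],0.035],
    [[0,0,0.025],[0,0,0],0.035],
    [[0,0,0.03],[0,0,0],0.035],
    [[0,0,0.03],[0,0,0],0.035],
    [[0,0,0.025],[0,0,0],0.035],
    [[0,0,0.018],[0,0,0],0.035],
    [[0,0,0.009],[0,0,0],0.035],
    [[0,0,0.0035],[0,0,0],0.035],
    [[0.002,0,0],[0,0,0],0.035],
    [[0.002,0,0],[0,0,0],0.035],
    [[0.001,0,0],[0,0,0],0.035],
    [[0,0,0],[0,0,0],0.035],
  ],
)

```text
time: 29.7
eef_pos: [0.5758, -0.0337, 0.1145]
tcp_rot: [-0.028, 3.139, -0.001]
wrist_force: [0.4, -0.5, -1.3]
opening: 0.481
gripper_force: 70.8
```

Call:
carry_out(
  steps=[
    [[0.001,0,0],[0,0,0],0.035],
    [[0.001,0,0],[0,0,0],0.035],
    [[0,0,0],[0,0,0],0.035],
  ],
)

```text
time: 29.95
eef_pos: [0.5732, -0.0338, 0.1135]
tcp_rot: [-0.028, 3.141, 0.0]
wrist_force: [0.2, 0.1, -0.8]
opening: 0.475
gripper_force: 70.8
```

Call:
carry_out(
  steps=[
    [[0.001,0,0],[0,0,0],0.035],
    [[0.001,0,0],[0,0,0],0.035],
    [[0,0,0],[0,0,0],0.035],
  ],
)

```text
time: 30.2
eef_pos: [0.5711, -0.0338, 0.1131]
tcp_rot: [0.028, -3.141, -0.0]
wrist_force: [-0.4, -0.1, -0.7]
opening: 0.478
gripper_force: 70.8
```

Call:
carry_out(
  steps=[
    [[0.001,0,0],[0,0,0],0.035],
    [[0,0,0],[0,0,0],0.035],
    [[0,0,0],[0,0,0],0.035],
  ],
)

```text
time: 30.45
eef_pos: [0.5703, -0.0338, 0.1131]
tcp_rot: [0.028, -3.141, -0.0]
wrist_force: [-0.2, 0.0, -0.9]
opening: 0.476
gripper_force: 70.8
```

Call:
carry_out(
  steps=[
    [[0.001,0.0015,0],[0,0,0],0.035],
    [[0.001,0,0],[0,0,0],0.035],
    [[0,0,0],[0,0,0],0.035],
  ],
)

```text
time: 30.7
eef_pos: [0.5691, -0.0322, 0.1135]
tcp_rot: [-0.028, 3.139, 0.0]
wrist_force: [2.3, -0.2, -0.8]
opening: 0.477
gripper_force: 70.8
```

Call:
carry_out(
  steps=[
    [[0.001,0,0],[0,0,0],0.035],
    [[0.001,0,0],[0,0,0],0.035],
    [[0,0,0],[0,0,0],0.035],
  ],
)

```text
time: 30.95
eef_pos: [0.5684, -0.0324, 0.1141]
tcp_rot: [-0.028, 3.136, -0.0]
wrist_force: [4.7, 0.7, 1.6]
opening: 0.477
gripper_force: 70.9
```

Call:
carry_out(
  steps=[
    [[0.001,0,0],[0,0,0],0.035],
    [[0,0,0],[0,0,0],0.035],
    [[0,0,0],[0,0,0],0.035],
  ],
)

```text
time: 31.2
eef_pos: [0.5683, -0.0324, 0.1143]
tcp_rot: [-0.027, 3.135, -0.0]
wrist_force: [5.5, 0.9, 1.5]
opening: 0.475
gripper_force: 70.9
```

Call:
carry_out(
  steps=[
    [[-0.002,0,0],[0,0,0],0.035],
    [[0,0,0.002],[0,0,0],0.035],
    [[0,0,0.0015],[0,0,0],0.035],
    [[0,0,0],[0,0,0],0.035],
    [[0,0,0],[0,0,0],0.045],
    [[0,0,0],[0,0,0],0.055],
    [[0,0,0],[0,0,0],0.06],
    [[0,0,0],[0,0,0],0.06],
    [[0,0,-0.01],[0,0,0],0.06],
    [[0,0,-0.03],[0,0,0],0.06],
    [[0,0,-0.04],[0,0,0],0.06],
    [[0,0,-0.04],[0,0,0],0.06],
    [[0,0,-0.03],[0,0,0],0.06],
    [[0,0,-0.02],[0,0,0],0.06],
    [[0,0,0],[0,0,0],0.06],
  ],
)

```text
time: 32.45
eef_pos: [0.5695, -0.0327, 0.2859]
tcp_rot: [-0.028, 3.131, -0.003]
wrist_force: [0.7, -0.5, -0.0]
opening: 0.704
gripper_force: 0.0
```

```bash
cat > chk.py <<'E'
import sys
from h import *
f=sys.argv[1]
st([float(v) for v in sys.argv[2].split(',')],1.0)
for n in('top','side'):
    A=cv2.imread('pics/raw_%s6.png'%n[0]); B=cv2.imread('pics/raw_%s%s.png'%(n[0],f))
    for p in [(.547,.228),(.504,.249)][:int(sys.argv[3])]:
        u,v=hullc(n,*p,.125)[0]; u0,v0=int(u)-9,int(v)-9
        T=A[v0:v0+19,u0:u0+19]; r=cv2.matchTemplate(B[v0-14:v0+33,u0-14:u0+33],T,cv2.TM_CCOEFF_NORMED)
        _,m,_,l=cv2.minMaxLoc(r); print(n,p,'shift',l[0]-14,l[1]-14,'%.2f'%m)
E
python3 look.py 11; python3 chk.py 11 .503,.247,.105 2; python3 - <<'E'
from h import *
# grey-level cap fit: darkest blob with low threshold
for n in('top','side'):
    B=cv2.imread('pics/raw_%s11.png'%n[0])
    for p in [(.547,.228),(.504,.249)]:
        for thr in(22,30,40):
            r=cap(B,n,*p,.125,thr,1.5); 
            if r: print(n,p,thr,r[0].round(1),round(r[1],2),'pred',hullc(n,*p,.125)[0].round(1))
E
```

```text
t32.55 tcp [ 0.5672 -0.0323  0.2807] cab [-0.0005  0.0588] yaw(y-axis)1.03 tilt [ 0.002 -0.    -1.   ] F [ 1.1 -0.8 -1.1] op 60.0mm gf 0.0
  tool shift [0.0595 0.2805 0.1755]
  turn about tool z 0.03
top (0.547, 0.228) shift 0 0 1.00
top (0.504, 0.249) shift 0 0 0.93
side (0.547, 0.228) shift 0 0 1.00
side (0.504, 0.249) shift 0 0 0.94
top (0.547, 0.228) 22 [293. 201.] 0.03 pred [292.3 198.5]
top (0.547, 0.228) 30 [292.7 198.9] 0.33 pred [292.3 198.5]
top (0.547, 0.228) 40 [292.1 198.9] 0.53 pred [292.3 198.5]
top (0.504, 0.249) 22 [288.7 211. ] 0.03 pred [287.  208.4]
top (0.504, 0.249) 30 [287.1 208.9] 0.29 pred [287.  208.4]
top (0.504, 0.249) 40 [286.9 208.7] 0.51 pred [287.  208.4]
side (0.547, 0.228) 22 [285.3 196.1] 0.97 pred [286.2 194.7]
side (0.547, 0.228) 30 [285.3 195.8] 1.1 pred [286.2 194.7]
side (0.547, 0.228) 40 [285.3 195.9] 1.15 pred [286.2 194.7]
side (0.504, 0.249) 22 [275.4 199.9] 0.84 pred [273.5 199.1]
side (0.504, 0.249) 30 [274.2 199.1] 1.19 pred [273.5 199.1]
side (0.504, 0.249) 40 [272.5 199. ] 1.54 pred [273.5 199.1]
```

Call:
carry_out(
  steps=[
    [[0.0065,0.031,0],[0,0,0],0.07],
    [[0.0065,0.031,0],[0,0,0],0.07],
    [[0.0065,0.032,0],[0,0,0],0.07],
    [[0.0065,0.032,0],[0,0,0],0.07],
    [[0.0065,0.032,0],[0,0,0],0.07],
    [[0.0065,0.032,0],[0,0,0],0.07],
    [[0.0065,0.032,0.01],[0,0,0],0.07],
    [[0.0065,0.032,0.02],[0,0,0],0.07],
    [[0.0065,0.028,0.03],[0,0,0],0.07],
    [[0,0,0.03],[0,0,0],0.07],
    [[0,0,0.02],[0,0,0],0.07],
    [[0,0,0],[0,0,0],0.07],
    [[0,0,0],[0,0,0],0.07],
  ],
)

```text
time: 33.63
eef_pos: [0.5021, 0.2481, 0.1675]
tcp_rot: [0.029, -3.136, 0.003]
wrist_force: [0.6, 0.4, 0.2]
opening: 0.819
gripper_force: 0.0
```

```bash
python3 - <<'E'
from h import *
st([.5035,.248,.1055],1.0)
E
```

```text
t33.63 tcp [0.5021 0.2481 0.1675] cab [-0.0607  0.3403] yaw(y-axis)1.04 tilt [-0.005 -0.002 -1.   ] F [0.6 0.4 0.2] op 69.9mm gf 0.0
  tool shift [-0.0017 -0.      0.062 ]
  turn about tool z 0.04
```

Call:
carry_out(
  steps=[
    [[0.001,0,0.015],[0,0,0],0.07],
    [[0,0,0.015],[0,0,0],0.07],
    [[0,0,0.015],[0,0,0],0.07],
    [[0,0,0.012],[0,0,0],0.07],
    [[0,0,0.0075],[0,0,0],0.07],
    [[0,0,0],[0,0,0],0.06],
    [[0,0,0],[0,0,0],0.05],
    [[0,0,0],[0,0,0],0.04],
    [[0,0,0],[0,0,0],0.035],
    [[0,0,0],[0,0,0],0.035],
    [[0,0,0],[0,0,0],0.035],
    [[0,0,0],[0,0,0],0.035],
    [[0,0,0],[0,0,0],0.035],
  ],
  grip_force=70,
)

```text
time: 34.72
eef_pos: [0.5039, 0.2488, 0.1068]
tcp_rot: [-0.028, 3.138, 0.001]
wrist_force: [0.7, -1.0, 6.4]
opening: 0.473
gripper_force: 71.0
```

```bash
python3 - <<'E'
from h import *
st(np.r_[.623,c2w([.055,.059])[1],.27],1.0)
E
```

```text
t34.72 tcp [0.5039 0.2488 0.1068] cab [-0.0589  0.341 ] yaw(y-axis)1.04 tilt [ 0.003  0.001 -1.   ] F [ 0.7 -1.   6.4] op 40.4mm gf 71.0
  tool shift [-0.1146 -0.2819 -0.1631]
  turn about tool z 0.04
```

Call:
carry_out(
  steps=[
    [[0,0,-0.01],[0,0,0],0.035],
    [[0,0,-0.025],[0,0,0],0.035],
    [[0,0,-0.035],[0,0,0],0.035],
    [[0,0,-0.035],[0,0,0],0.035],
    [[0,0,-0.035],[0,0,0],0.035],
    [[-0.006,-0.014,-0.023],[0,0,0],0.035],
    [[-0.012,-0.03,0],[0,0,0],0.035],
    [[-0.0137,-0.033,0],[0,0,0],0.035],
    [[-0.0137,-0.033,0],[0,0,0],0.035],
    [[-0.0137,-0.033,0],[0,0,0],0.035],
    [[-0.0137,-0.033,0],[0,0,0],0.035],
    [[-0.0137,-0.033,0],[0,0,0],0.035],
    [[-0.0137,-0.033,0],[0,0,0],0.035],
    [[-0.0095,-0.028,0],[0,0,0],0.035],
    [[-0.0045,-0.012,0],[0,0,0],0.035],
    [[0,0,0],[0,0,0],0.035],
    [[0,0,0],[0,0,0],0.035],
    [[0,0,0],[0,0,0],0.035],
  ],
)

```text
time: 36.22
eef_pos: [0.6213, -0.0298, 0.2683]
tcp_rot: [0.029, -3.141, -0.002]
wrist_force: [0.4, 0.3, -1.3]
opening: 0.477
gripper_force: 70.8
```

```bash
python3 look.py 12; python3 - <<'E'
from h import *
st(np.r_[.623,c2w([.055,.059])[1],.1135],1.0)
# held-bottle check: compare with the previous held picture, shifted to the new tool place
A=cv2.imread('pics/raw_s10.png');B=cv2.imread('pics/raw_s12.png')
u,v=proj('side',[.5786,-.0305,.2689-.05]).astype(int); T=A[v-28:v+28,u-18:u+18]
p=np.array(bot.get_obs()['eef_pos']); U,V=proj('side',p-[0,0,.05]).astype(int)
r=cv2.matchTemplate(B[V-45:V+45,U-35:U+35],T,cv2.TM_CCOEFF_NORMED); _,m,_,l=cv2.minMaxLoc(r); print('held match %.2f'%m,l[0]-17,l[1]-17)
E
```

```text
t36.32 tcp [ 0.6214 -0.0296  0.2684] cab [0.0537 0.0606] yaw(y-axis)1.13 tilt [-0.     0.001 -1.   ] F [ 1.   0.5 -0.2] op 40.2mm gf 70.8
  tool shift [-0.0016 -0.0018  0.1549]
  turn about tool z 0.13
held match 0.83 1 0
```

Call:
carry_out(
  steps=[
    [[-0.001,-0.0005,0.015],[0,0,0],0.035],
    [[0,0,0.025],[0,0,0],0.035],
    [[0,0,0.03],[0,0,0],0.035],
    [[0,0,0.03],[0,0,0],0.035],
    [[0,0,0.025],[0,0,0],0.035],
    [[0,0,0.018],[0,0,0],0.035],
    [[0,0,0.009],[0,0,0],0.035],
    [[0,0,0.003],[0,0,0],0.035],
    [[0.002,0,0],[0,0,0],0.035],
    [[0.002,0,0],[0,0,0],0.035],
    [[0.001,0,0],[0,0,0],0.035],
    [[0,0,0],[0,0,0],0.035],
  ],
)

```text
time: 37.32
eef_pos: [0.6184, -0.0319, 0.1146]
tcp_rot: [-0.028, 3.139, -0.0]
wrist_force: [0.1, -0.4, -1.1]
opening: 0.474
gripper_force: 70.8
```

Call:
carry_out(
  steps=[
    [[0.001,0,0],[0,0,0],0.035],
    [[0.001,0,0],[0,0,0],0.035],
    [[0.001,0,0],[0,0,0],0.035],
    [[0,0,0],[0,0,0],0.035],
  ],
)

```text
time: 37.65
eef_pos: [0.6148, -0.032, 0.1133]
tcp_rot: [-0.028, 3.141, 0.0]
wrist_force: [0.5, -0.1, -1.0]
opening: 0.478
gripper_force: 70.8
```

Call:
carry_out(
  steps=[
    [[0.001,0,0],[0,0,0],0.035],
    [[0.001,0,0],[0,0,0],0.035],
    [[0,0,0],[0,0,0],0.035],
  ],
)

```text
time: 37.9
eef_pos: [0.6127, -0.032, 0.1131]
tcp_rot: [0.028, -3.141, -0.0]
wrist_force: [-0.2, -0.5, -0.8]
opening: 0.473
gripper_force: 70.8
```

Call:
carry_out(
  steps=[
    [[0.001,0,0],[0,0,0],0.035],
    [[0.001,0,0],[0,0,0],0.035],
    [[0,0,0],[0,0,0],0.035],
  ],
)

```text
time: 38.15
eef_pos: [0.611, -0.032, 0.1132]
tcp_rot: [-0.028, 3.141, 0.0]
wrist_force: [-0.1, -0.4, -1.2]
opening: 0.477
gripper_force: 70.8
```

Call:
carry_out(
  steps=[
    [[0.001,0,0],[0,0,0],0.035],
    [[0.001,0,0],[0,0,0],0.035],
    [[0,0,0],[0,0,0],0.035],
  ],
)

```text
time: 38.4
eef_pos: [0.6096, -0.0321, 0.1134]
tcp_rot: [-0.028, 3.14, -0.0]
wrist_force: [1.1, -0.1, -0.3]
opening: 0.473
gripper_force: 70.8
```

Call:
carry_out(
  steps=[
    [[0.001,0,0],[0,0,0],0.035],
    [[0,0,0],[0,0,0],0.035],
    [[0,0,0],[0,0,0],0.035],
  ],
)

```text
time: 38.65
eef_pos: [0.6091, -0.0322, 0.1136]
tcp_rot: [-0.028, 3.139, -0.0]
wrist_force: [4.5, 0.2, 0.1]
opening: 0.472
gripper_force: 70.8
```

Call:
carry_out(
  steps=[
    [[-0.001,0,0],[0,0,0],0.035],
    [[0,0,0.002],[0,0,0],0.035],
    [[0,0,0.0015],[0,0,0],0.035],
    [[0,0,0],[0,0,0],0.035],
    [[0,0,0],[0,0,0],0.045],
    [[0,0,0],[0,0,0],0.055],
    [[0,0,0],[0,0,0],0.06],
    [[0,0,0],[0,0,0],0.06],
    [[0,0,-0.01],[0,0,0],0.06],
    [[0,0,-0.03],[0,0,0],0.06],
    [[0,0,-0.04],[0,0,0],0.06],
    [[0,0,-0.04],[0,0,0],0.06],
    [[0,0,-0.03],[0,0,0],0.06],
    [[0,0,-0.02],[0,0,0],0.06],
    [[0,0,0],[0,0,0],0.06],
  ],
)

```text
time: 39.9
eef_pos: [0.6113, -0.0324, 0.2863]
tcp_rot: [-0.028, 3.13, -0.003]
wrist_force: [0.5, 0.1, 0.2]
opening: 0.703
gripper_force: 0.0
```

```bash
python3 look.py 13; python3 chk.py 13 .5455,.228,.1055 1
```

```text
t40.00 tcp [ 0.609  -0.0321  0.2809] cab [0.0414 0.0583] yaw(y-axis)1.03 tilt [ 0.002 -0.    -1.   ] F [-0.7 -0.1 -0.3] op 59.5mm gf 0.0
  tool shift [0.0592 0.2612 0.1752]
  turn about tool z 0.03
top (0.547, 0.228) shift -3 -1 0.94
side (0.547, 0.228) shift -3 -2 0.90
```

```bash
python3 - <<'E'
from h import *
res=[]
for n in('top','side'):
    A=cv2.imread('pics/raw_%s6.png'%n[0]); B=cv2.imread('pics/raw_%s13.png'%n[0])
    c=hullc(n,.546,.228,.125)[0]; u0,v0=int(c[0])-7,int(c[1])-7
    T=cv2.resize(A[v0:v0+15,u0:u0+15],None,fx=4,fy=4,interpolation=cv2.INTER_CUBIC); W=cv2.resize(B[v0-14:v0+29,u0-14:u0+29],None,fx=4,fy=4,interpolation=cv2.INTER_CUBIC)
    r=cv2.matchTemplate(W,T,cv2.TM_CCOEFF_NORMED); _,m,_,l=cv2.minMaxLoc(r); sh=np.array(l)/4-14; print(n,sh,round(m,2))
    res.append((n,c+sh))
for S in (res,res[:1],res[1:]):
    f=lambda p:np.concatenate([hullc(n,*p,.125)[0]-m for n,m in S]); r=least_squares(f,[.546,.23],diff_step=1e-2); print(r.x.round(4),f(r.x).round(1))
    st([*r.x,.1055])
t=cv2.imread('pics/raw_t13.png')[140:250,255:420]; s=cv2.imread('pics/raw_s13.png')[160:300,225:405]
a=cv2.resize(t,(792,528),interpolation=cv2.INTER_CUBIC)[150:528,:330]; b=cv2.resize(s,None,fx=2.5,fy=2.7,interpolation=cv2.INTER_CUBIC)
cv2.imwrite('pics/both13.png',np.hstack([a,b]))
E
```

```text
top [-3.5  -0.75] 0.94
side [-3.25 -2.  ] 0.93
[0.548  0.2435] [-0.1  0.2  0.2 -0.1]
t40.00 tcp [ 0.609  -0.0321  0.2809] cab [0.0414 0.0583] yaw(y-axis)1.03 tilt [ 0.002 -0.    -1.   ] F [-0.7 -0.1 -0.3] op 59.5mm gf 0.0
  tool shift [0.0564 0.2767 0.1752]
[0.5489 0.243 ] [ 0. -0.]
t40.00 tcp [ 0.609  -0.0321  0.2809] cab [0.0414 0.0583] yaw(y-axis)1.03 tilt [ 0.002 -0.    -1.   ] F [-0.7 -0.1 -0.3] op 59.5mm gf 0.0
  tool shift [0.0555 0.2762 0.1752]
[0.5473 0.2437] [-0. -0.]
t40.00 tcp [ 0.609  -0.0321  0.2809] cab [0.0414 0.0583] yaw(y-axis)1.03 tilt [ 0.002 -0.    -1.   ] F [-0.7 -0.1 -0.3] op 59.5mm gf 0.0
  tool shift [0.0572 0.2769 0.1752]
```

View pics/both13.png

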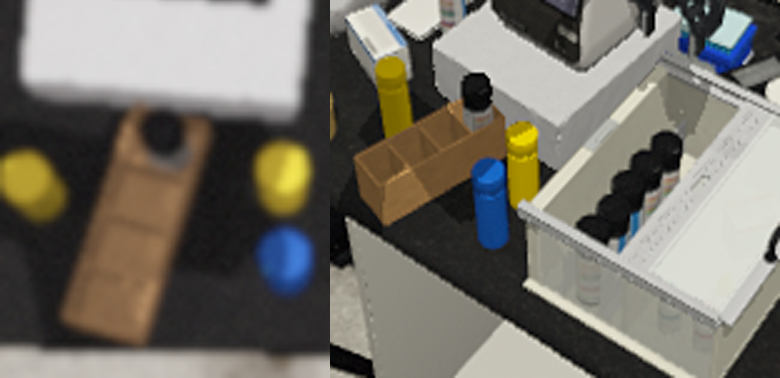

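Call:
carry_out(
  steps=[
    [[0.0063,0.03,0],[0,0,0],0.07],
    [[0.0063,0.031,0],[0,0,0],0.07],
    [[0.0063,0.031,0],[0,0,0],0.07],
    [[0.0063,0.031,0],[0,0,0],0.07],
    [[0.0063,0.031,0],[0,0,0],0.07],
    [[0.0063,0.031,0],[0,0,0],0.07],
    [[0.0063,0.031,0.01],[0,0,0],0.07],
    [[0.0063,0.031,0.02],[0,0,0],0.07],
    [[0.0063,0.0295,0.03],[0,0,0],0.07],
    [[0,0,0.03],[0,0,0],0.07],
    [[0,0,0.02],[0,0,0],0.07],
    [[0,0,0],[0,0,0],0.07],
    [[0,0,0],[0,0,0],0.07],
  ],
)

```text
time: 41.08
eef_pos: [0.5459, 0.2424, 0.168]
tcp_rot: [0.029, -3.136, 0.003]
wrist_force: [0.4, 0.0, 1.0]
opening: 0.818
gripper_force: 0.0
```

```bash
python3 - <<'E'
from h import *
st([.5475,.243,.1055],1.0)
E
```

```text
t41.08 tcp [0.5459 0.2424 0.168 ] cab [-0.017   0.3338] yaw(y-axis)1.04 tilt [-0.005 -0.002 -1.   ] F [0.4 0.  1. ] op 69.8mm gf 0.0
  tool shift [-0.002   0.0007  0.0625]
  turn about tool z 0.04
```

Call:
carry_out(
  steps=[
    [[0,0,0.015],[0,0,0],0.07],
    [[0,0,0.015],[0,0,0],0.07],
    [[0,0,0.015],[0,0,0],0.07],
    [[0,0,0.012],[0,0,0],0.07],
    [[0,0,0.008],[0,0,0],0.07],
    [[0,0,0],[0,0,0],0.06],
    [[0,0,0],[0,0,0],0.05],
    [[0,0,0],[0,0,0],0.04],
    [[0,0,0],[0,0,0],0.035],
    [[0,0,0],[0,0,0],0.035],
    [[0,0,0],[0,0,0],0.035],
    [[0,0,0],[0,0,0],0.035],
    [[0,0,0],[0,0,0],0.035],
  ],
  grip_force=70,
)

```text
time: 42.17
eef_pos: [0.5487, 0.243, 0.1069]
tcp_rot: [-0.028, 3.138, 0.001]
wrist_force: [0.3, -0.4, 5.7]
opening: 0.477
gripper_force: 71.1
```

```bash
python3 - <<'E'
from h import *
st(np.r_[.667,c2w([.10,.0585])[1],.27],1.0)
E
```

```text
t42.17 tcp [0.5487 0.243  0.1069] cab [-0.0141  0.3344] yaw(y-axis)1.04 tilt [ 0.003  0.001 -1.   ] F [ 0.3 -0.4  5.7] op 40.8mm gf 71.1
  tool shift [-0.1139 -0.2758 -0.1629]
  turn about tool z 0.04
```

Call:
carry_out(
  steps=[
    [[0,0,-0.01],[0,0,0],0.035],
    [[0,0,-0.025],[0,0,0],0.035],
    [[0,0,-0.035],[0,0,0],0.035],
    [[0,0,-0.035],[0,0,0],0.035],
    [[0,0,-0.035],[0,0,0],0.035],
    [[-0.006,-0.014,-0.023],[0,0,0],0.035],
    [[-0.012,-0.03,0],[0,0,0],0.035],
    [[-0.0137,-0.0325,0],[0,0,0],0.035],
    [[-0.0137,-0.0325,0],[0,0,0],0.035],
    [[-0.0137,-0.0325,0],[0,0,0],0.035],
    [[-0.0137,-0.0325,0],[0,0,0],0.035],
    [[-0.0137,-0.0325,0],[0,0,0],0.035],
    [[-0.0137,-0.0325,0],[0,0,0],0.035],
    [[-0.0095,-0.0275,0],[0,0,0],0.035],
    [[-0.0045,-0.011,0],[0,0,0],0.035],
    [[0,0,0],[0,0,0],0.035],
    [[0,0,0],[0,0,0],0.035],
    [[0,0,0],[0,0,0],0.035],
  ],
)

```text
time: 43.67
eef_pos: [0.6659, -0.0309, 0.2684]
tcp_rot: [0.03, -3.141, -0.002]
wrist_force: [-0.4, 0.6, -0.8]
opening: 0.478
gripper_force: 70.8
```

```bash
python3 look.py 14; python3 - <<'E'
from h import *
st(np.r_[.667,c2w([.10,.0585])[1],.1135],1.0)
A=cv2.imread('pics/raw_s10.png');B=cv2.imread('pics/raw_s14.png')
u,v=proj('side',[.5786,-.0305,.2689-.05]).astype(int); T=A[v-28:v+28,u-18:u+18]
p=np.array(bot.get_obs()['eef_pos']); U,V=proj('side',p-[0,0,.05]).astype(int)
r=cv2.matchTemplate(B[V-45:V+45,U-35:U+35],T,cv2.TM_CCOEFF_NORMED); _,m,_,l=cv2.minMaxLoc(r); print('held match %.2f'%m,l[0]-17,l[1]-17)
E
```

```text
t43.77 tcp [ 0.666  -0.0307  0.2686] cab [0.0984 0.0587] yaw(y-axis)1.14 tilt [-0.     0.001 -1.   ] F [ 1.   0.  -0.3] op 40.5mm gf 70.8
  tool shift [-0.001  -0.0003  0.1551]
  turn about tool z 0.14
held match 0.75 0 0
```

Call:
carry_out(
  steps=[
    [[0,0.001,0.015],[0,0,0],0.035],
    [[0,0,0.025],[0,0,0],0.035],
    [[0,0,0.03],[0,0,0],0.035],
    [[0,0,0.03],[0,0,0],0.035],
    [[0,0,0.025],[0,0,0],0.035],
    [[0,0,0.018],[0,0,0],0.035],
    [[0,0,0.009],[0,0,0],0.035],
    [[0,0,0.003],[0,0,0],0.035],
    [[0.002,0,0],[0,0,0],0.035],
    [[0.002,0,0],[0,0,0],0.035],
    [[0.001,0,0],[0,0,0],0.035],
    [[0,0,0],[0,0,0],0.035],
  ],
)

```text
time: 44.77
eef_pos: [0.6621, -0.0317, 0.1149]
tcp_rot: [-0.028, 3.139, -0.001]
wrist_force: [-0.1, 0.3, -0.1]
opening: 0.471
gripper_force: 70.8
```

Call:
carry_out(
  steps=[
    [[0.002,0,0],[0,0,0],0.035],
    [[0.001,0,0],[0,0,0],0.035],
    [[0.001,0,0],[0,0,0],0.035],
    [[0,0,0],[0,0,0],0.035],
  ],
)

```text
time: 45.1
eef_pos: [0.6574, -0.0319, 0.1134]
tcp_rot: [-0.028, 3.141, 0.0]
wrist_force: [-0.7, 0.6, -0.4]
opening: 0.476
gripper_force: 70.7
```

Call:
carry_out(
  steps=[
    [[0.001,0,0],[0,0,0],0.035],
    [[0.001,0,0],[0,0,0],0.035],
    [[0,0,0],[0,0,0],0.035],
  ],
)

```text
time: 45.35
eef_pos: [0.6554, -0.0318, 0.1132]
tcp_rot: [0.028, -3.141, -0.0]
wrist_force: [0.1, -1.4, 0.1]
opening: 0.475
gripper_force: 70.7
```

Call:
carry_out(
  steps=[
    [[0.001,0,0],[0,0,0],0.035],
    [[0.001,0,0],[0,0,0],0.035],
    [[0,0,0],[0,0,0],0.035],
  ],
)

```text
time: 45.6
eef_pos: [0.6534, -0.0318, 0.1132]
tcp_rot: [0.028, -3.141, -0.0]
wrist_force: [-0.9, -0.5, -0.2]
opening: 0.475
gripper_force: 70.7
```

Call:
carry_out(
  steps=[
    [[0.001,0,0],[0,0,0],0.035],
    [[0.001,0,0],[0,0,0],0.035],
    [[0,0,0],[0,0,0],0.035],
  ],
)

```text
time: 45.85
eef_pos: [0.6524, -0.032, 0.1136]
tcp_rot: [-0.028, 3.139, -0.0]
wrist_force: [1.9, 0.2, -1.5]
opening: 0.477
gripper_force: 70.7
```

Call:
carry_out(
  steps=[
    [[0.001,0,0],[0,0,0],0.035],
    [[0.001,0,0],[0,0,0],0.035],
    [[0,0,0],[0,0,0],0.035],
  ],
)

```text
time: 46.1
eef_pos: [0.6512, -0.0322, 0.1139]
tcp_rot: [-0.028, 3.138, -0.001]
wrist_force: [5.1, 0.7, -0.4]
opening: 0.478
gripper_force: 70.8
```

```bash
python3 - <<'E'
from h import *
st()
E
```

```text
t46.10 tcp [ 0.6512 -0.0322  0.1139] cab [0.0836 0.0575] yaw(y-axis)1.02 tilt [ 0.004 -0.    -1.   ] F [ 5.1  0.7 -0.4] op 40.8mm gf 70.8
```

Call:
carry_out(
  steps=[
    [[-0.001,0,0.002],[0,0,0],0.035],
    [[0,0,0.0015],[0,0,0],0.035],
    [[0,0,0],[0,0,0],0.035],
    [[0,0,0],[0,0,0],0.045],
    [[0,0,0],[0,0,0],0.055],
    [[0,0,0],[0,0,0],0.06],
    [[0,0,0],[0,0,0],0.06],
    [[0,0,-0.01],[0,0,0],0.06],
    [[0,0,-0.03],[0,0,0],0.06],
    [[0,0,-0.03],[0,0,0],0.06],
    [[0,-0.02,-0.03],[0,0,0],0.06],
    [[0,-0.04,-0.03],[0,0,0],0.06],
    [[0,-0.04,-0.02],[0,0,0],0.06],
    [[0,-0.04,0],[0,0,0],0.06],
    [[0.02,-0.035,0],[0,0,0],0.06],
    [[0.03,-0.02,0],[0,0,0],0.06],
    [[0.02,-0.01,0],[0,0,0],0.06],
    [[0.01,0,0],[0,0,0],0.06],
    [[0,0,0],[0,0,0],0.06],
    [[0,0,0],[0,0,0],0.06],
  ],
)

```text
time: 47.77
eef_pos: [0.5745, -0.2283, 0.2542]
tcp_rot: [-0.028, 3.14, 0.001]
wrist_force: [1.1, -0.6, 0.7]
opening: 0.7
gripper_force: 0.0
```

```bash
python3 look.py 15; python3 - <<'E'
from h import *
st()
s=cv2.imread('pics/raw_s15.png')[175:275,275:385]; t=cv2.imread('pics/raw_t15.png')[140:250,300:360]
cv2.imwrite('pics/both15.png',np.hstack([cv2.resize(s,(525,477),interpolation=cv2.INTER_CUBIC),cv2.resize(t,(260,477),interpolation=cv2.INTER_CUBIC)]))
E
```

```text
t47.87 tcp [ 0.5754 -0.228   0.2538] cab [ 0.0043 -0.137 ] yaw(y-axis)1.11 tilt [ 0.002  0.    -1.   ] F [ 0.3  0.2 -0.1] op 60.2mm gf 0.0
```

View pics/both15.png

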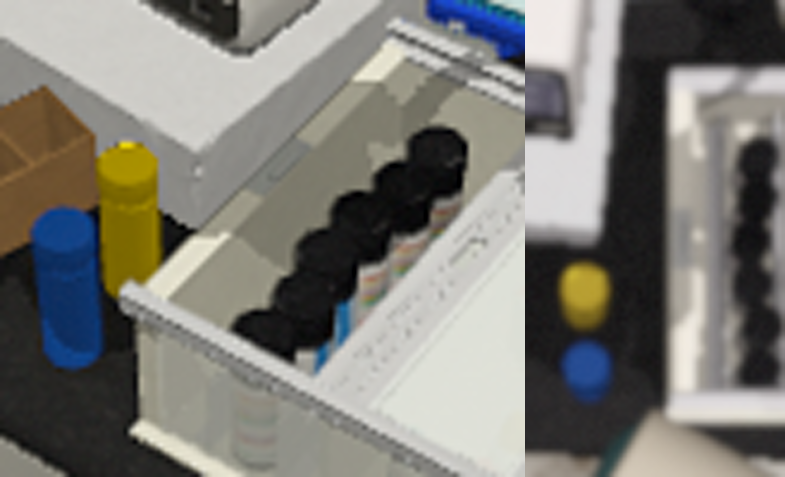

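```bash
cat > row.py <<'E'
import sys
from h import *
f=sys.argv[1]; SS=8
I={'top':cv2.imread('pics/raw_t%s.png'%f),'side':cv2.imread('pics/raw_s%s.png'%f)}
BX={'top':(308,158,345,240),'side':(312,190,385,262)}
tgt={n:np.clip((95-I[n].max(2).astype(float))/60,0,1)[b[1]:b[3],b[0]:b[2]] for n,b in BX.items()}
def ren(p,n):
    b=BX[n]; m=np.zeros(((b[3]-b[1])*SS,(b[2]-b[0])*SS),np.float32)
    for x,y in p.reshape(-1,2):
        w=c2w([x,y]); h=hullc(n,w[0],w[1],.128)[2]
        cv2.fillConvexPoly(m,np.round((h-[b[0]-.5,b[1]-.5])*SS*16).astype(np.int32),1,shift=4)
    return cv2.resize(m,(b[2]-b[0],b[3]-b[1]),interpolation=cv2.INTER_AREA)
def fit(vs):
    p0=np.array([[-.131+.0435*k,.059] for k in range(6)]).ravel()
    w=cv2.GaussianBlur
    def g(p): return np.concatenate([(w(ren(p,n),(0,0),.8)-w(tgt[n],(0,0),.8)).ravel() for n in vs])
    J=lambda p:np.array([(g(p+e)-g(p-e))/.002 for e in np.eye(12)*.001]).T
    r=least_squares(g,p0,jac=J,x_scale=.001,max_nfev=40,loss='soft_l1',f_scale=.3); return r.x.reshape(-1,2),r.cost
for vs in(['side'],['top'],['top','side']):
    p,c=fit(vs); print(vs,'cost %.1f'%c); print((p*1000).round(1).tolist(),'dist',(np.linalg.norm(np.diff(p,axis=0),axis=1)*1000).round(1),'dx',(np.diff(p[:,0])*1000).round(1))
E
python3 row.py 15
```

```text
['side'] cost 9.8
[[-103.2, 58.4], [-90.6, 53.2], [-45.7, 62.9], [-2.5, 64.0], [36.6, 56.2], [79.8, 55.9]] dist [13.7 45.9 43.2 39.9 43.2] dx [12.6 44.8 43.2 39.1 43.2]
['top'] cost 243.8
[[-131.0, 59.0], [-87.5, 59.0], [-44.0, 59.0], [-0.5, 59.0], [43.0, 59.0], [86.5, 59.0]] dist [43.5 43.5 43.5 43.5 43.5] dx [43.5 43.5 43.5 43.5 43.5]
['top', 'side'] cost 253.6
[[-103.2, 58.4], [-90.6, 53.2], [-45.7, 62.9], [-2.5, 64.0], [36.6, 56.2], [79.8, 55.9]] dist [13.7 45.9 43.2 39.9 43.2] dx [12.6 44.8 43.2 39.1 43.2]
```

```bash
sed -i "s/'top':(308,158,345,240)/'top':(338,165,374,235)/" row.py; python3 row.py 15
```

```text
['side'] cost 9.8
[[-103.2, 58.4], [-90.6, 53.2], [-45.7, 62.9], [-2.5, 64.0], [36.6, 56.2], [79.8, 55.9]] dist [13.7 45.9 43.2 39.9 43.2] dx [12.6 44.8 43.2 39.1 43.2]
['top'] cost 13.3
[[-121.1, 60.8], [-89.8, 58.4], [-45.3, 66.8], [0.7, 68.0], [46.1, 61.3], [75.3, 58.8]] dist [31.4 45.3 46.  45.9 29.2] dx [31.3 44.5 46.  45.4 29.1]
['top', 'side'] cost 33.6
[[-112.6, 59.1], [-90.3, 54.1], [-45.5, 63.7], [-1.8, 65.0], [37.3, 57.8], [78.7, 56.4]] dist [22.8 45.8 43.7 39.8 41.5] dx [22.3 44.7 43.7 39.1 41.4]
```

Call:
carry_out(
  steps=[
    [[0.002,-0.006,0.01],[0,0,0],0.06],
    [[0.002,-0.006,0.02],[0,0,0],0.06],
    [[0,0,0.02],[0,0,0],0.06],
    [[0,0,0.02],[0,0,0],0.06],
    [[0,0,0.013],[0,0,0],0.06],
    [[0,0,0.007],[0,0,0],0.06],
    [[0,0,0],[0,0,0],0.06],
    [[0,0,0],[0,0,0],0.04],
    [[0,0,0],[0,0,0],0.03],
    [[0,0,0],[0,0,0],0.015],
    [[0,0,0],[0,0,0],0.005],
    [[0,0,0],[0,0,0],0.005],
    [[0,0,0],[0,0,0],0.005],
    [[0,0,0],[0,0,0],0.005],
    [[0,0,0],[0,0,0],0.005],
  ],
  grip_force=40,
)

```text
time: 49.12
eef_pos: [0.571, -0.2412, 0.1644]
tcp_rot: [-0.028, 3.139, -0.001]
wrist_force: [0.1, 0.2, 5.9]
opening: 0.097
gripper_force: 39.2
```

```bash
python3 - <<'E'
from h import *
st(np.r_[c2w([.0,-.022]),.163],1.0)
E
```

```text
t49.12 tcp [ 0.571  -0.2412  0.1644] cab [-0.0004 -0.1501] yaw(y-axis)1.02 tilt [ 0.002 -0.001 -1.   ] F [0.1 0.2 5.9] op 8.3mm gf 39.2
  tool shift [-0.0004  0.1281  0.0014]
  turn about tool z 0.02
```

Call:
carry_out(
  steps=[
    [[0,0.006,0],[0,0,0],0.005],
    [[0,0.012,0],[0,0,0],0.005],
    [[0,0.014,0],[0,0,0],0.005],
    [[0,0.014,0],[0,0,0],0.005],
    [[0,0.014,0],[0,0,0],0.005],
    [[0,0.014,0],[0,0,0],0.005],
    [[0,0.014,0],[0,0,0],0.005],
    [[0,0.014,0],[0,0,0],0.005],
    [[0,0.012,0],[0,0,0],0.005],
    [[0,0.008,0],[0,0,0],0.005],
    [[0,0.003,0],[0,0,0],0.005],
    [[0,0,0],[0,0,0],0.005],
  ],
)

```text
time: 50.12
eef_pos: [0.5689, -0.1152, 0.1644]
tcp_rot: [-0.029, 3.139, -0.0]
wrist_force: [-0.2, 1.0, 6.2]
opening: 0.096
gripper_force: 39.4
```

Call:
carry_out(
  steps=[
    [[0,0.004,0],[0,0,0],0.005],
    [[0,0.004,0],[0,0,0],0.005],
    [[0,0.004,0],[0,0,0],0.005],
    [[0,0.003,0],[0,0,0],0.005],
    [[0,0,0],[0,0,0],0.005],
  ],
)

```text
time: 50.53
eef_pos: [0.5687, -0.1023, 0.1645]
tcp_rot: [-0.029, 3.139, -0.005]
wrist_force: [0.1, -3.0, 5.0]
opening: 0.1
gripper_force: 39.4
```

Call:
carry_out(
  steps=[
    [[0,0.003,0],[0,0,0],0.005],
    [[0,0.003,0],[0,0,0],0.005],
    [[0,0.002,0],[0,0,0],0.005],
    [[0,0,0],[0,0,0],0.005],
  ],
)

```text
time: 50.87
eef_pos: [0.5685, -0.0932, 0.1645]
tcp_rot: [-0.028, 3.139, -0.002]
wrist_force: [0.2, -0.3, 6.3]
opening: 0.095
gripper_force: 39.5
```

```bash
python3 - <<'E'
from h import *
st()
E
```

```text
t50.87 tcp [ 0.5685 -0.0932  0.1645] cab [-0.0002 -0.0021] yaw(y-axis)1.03 tilt [ 0.002 -0.001 -1.   ] F [ 0.2 -0.3  6.3] op 8.1mm gf 39.5
```

Call:
carry_out(
  steps=[
    [[0,0.001,0],[0,0,0],0.005],
    [[0,0.001,0],[0,0,0],0.005],
    [[0,0.001,0],[0,0,0],0.005],
    [[0,0.001,0],[0,0,0],0.005],
    [[0,0,0],[0,0,0],0.005],
  ],
)

```text
time: 51.28
eef_pos: [0.5685, -0.0916, 0.1644]
tcp_rot: [-0.029, 3.139, -0.009]
wrist_force: [0.1, -6.3, 4.6]
opening: 0.098
gripper_force: 39.5
```

Call:
carry_out(
  steps=[
    [[0,0.002,0],[0,0,0],0.005],
    [[0,0.001,0],[0,0,0],0.005],
    [[0,0,0],[0,0,0],0.005],
  ],
)

```text
time: 51.53
eef_pos: [0.5685, -0.0916, 0.1645]
tcp_rot: [-0.03, 3.139, -0.018]
wrist_force: [0.5, -12.7, 3.9]
opening: 0.096
gripper_force: 39.5
```

```bash
python3 - <<'E'
from h import *
st()
E
```

```text
t51.53 tcp [ 0.5685 -0.0916  0.1645] cab [-0.0002 -0.0005] yaw(y-axis)1.11 tilt [ 0.002 -0.011 -1.   ] F [  0.5 -12.7   3.9] op 8.2mm gf 39.5
```

Call:
carry_out(
  steps=[
    [[0,-0.003,0],[0,0,0],0.005],
    [[0,-0.002,0],[0,0,0],0.005],
    [[0,-0.001,0],[0,0,0],0.005],
    [[0,0,0],[0,0,0],0.005],
  ],
)

```text
time: 51.87
eef_pos: [0.5685, -0.0924, 0.1644]
tcp_rot: [-0.027, 3.139, -0.001]
wrist_force: [0.6, -0.4, 6.0]
opening: 0.102
gripper_force: 39.8
```

Call:
carry_out(
  steps=[
    [[0,-0.001,0],[0,0,0],0.005],
    [[0,-0.001,0],[0,0,0],0.005],
    [[0,0,0],[0,0,0],0.005],
  ],
)

```text
time: 52.12
eef_pos: [0.5685, -0.0933, 0.1644]
tcp_rot: [-0.027, 3.139, 0.002]
wrist_force: [-0.1, 2.3, 7.0]
opening: 0.101
gripper_force: 39.8
```

Call:
carry_out(
  steps=[
    [[0,-0.001,0],[0,0,0],0.005],
    [[0,-0.001,0],[0,0,0],0.005],
    [[0,0,0],[0,0,0],0.005],
  ],
)

```text
time: 52.37
eef_pos: [0.5685, -0.0935, 0.1645]
tcp_rot: [-0.027, 3.139, 0.008]
wrist_force: [0.3, 7.1, 6.8]
opening: 0.102
gripper_force: 39.9
```

Call:
carry_out(
  steps=[
    [[0,0.003,0],[0,0,0],0.005],
    [[0,0.002,0],[0,0,0],0.005],
    [[0,0.002,0],[0,0,0],0.005],
    [[0,0.001,0],[0,0,0],0.005],
    [[0,0,0],[0,0,0],0.005],
  ],
)

```text
time: 52.78
eef_pos: [0.5685, -0.0916, 0.1645]
tcp_rot: [-0.03, 3.139, -0.012]
wrist_force: [-0.1, -8.4, 5.1]
opening: 0.099
gripper_force: 39.8
```

Fully home. Relax, release, and rise.

Call:
carry_out(
  steps=[
    [[0,-0.0028,0],[0,0,0],0.005],
    [[0,0,0],[0,0,0],0.005],
    [[0,0,0],[0,0,0],0.03],
    [[0,0,0],[0,0,0],0.05],
    [[0,0,0],[0,0,0],0.06],
    [[0,0,0],[0,0,0],0.06],
    [[0,0,-0.01],[0,0,0],0.06],
    [[0,0,-0.03],[0,0,0],0.06],
    [[0,0,-0.04],[0,0,0],0.06],
    [[0,0,-0.04],[0,0,0],0.06],
    [[0,-0.02,-0.02],[0,0,0],0.06],
    [[0.01,-0.04,0],[0,0,0],0.06],
    [[0.02,-0.04,0],[0,0,0],0.06],
    [[0.02,-0.04,0],[0,0,0],0.06],
    [[0.01,-0.02,0],[0,0,0],0.06],
    [[0,0,0],[0,0,0],0.06],
    [[0,0,0],[0,0,0],0.06],
  ],
)

```text
time: 54.2
eef_pos: [0.5128, -0.2473, 0.3039]
tcp_rot: [-0.024, 3.141, 0.001]
wrist_force: [0.0, -0.2, 0.3]
opening: 0.706
gripper_force: 0.0
```

```bash
python3 look.py 16; python3 - <<'E'
from h import *
st()
# did anything else change? blobs of difference between first and last pictures, outside the cabinet
for n in('t','s'):
    A=cv2.imread('pics/raw_%s0.png'%n).astype(int);B=cv2.imread('pics/raw_%s16.png'%n).astype(int)
    m=(abs(A-B).max(2)>45).astype(np.uint8); k,l,s,c=cv2.connectedComponentsWithStats(m)
    print(n,[(s[i].tolist()) for i in range(1,k) if s[i,4]>15])
B=cv2.imread('pics/raw_s16.png')
# handle: darkest pixels near predicted bar line at shut
p=np.r_[c2w([0,0]),.171]; print('bar pred',proj('side',p).round(1),B[tuple(proj('side',p).round().astype(int)[::-1])], 'open pos',B[tuple(proj('side',np.r_[c2w([0,-.15]),.171]).round().astype(int)[::-1])])
E
```

```text
t54.30 tcp [ 0.5135 -0.2456  0.3037] cab [-0.0579 -0.1535] yaw(y-axis)1.04 tilt [ 0.001  0.001 -1.   ] F [0.1 0.2 0.3] op 60.3mm gf 0.0
t [[355, 156, 31, 14, 160], [331, 158, 2, 28, 53], [382, 160, 85, 88, 3006], [339, 162, 7, 68, 334], [334, 179, 7, 44, 203], [365, 179, 6, 29, 116], [380, 181, 5, 28, 98], [399, 182, 4, 20, 39], [267, 193, 36, 51, 813], [191, 204, 11, 10, 78], [312, 204, 8, 10, 43], [309, 220, 11, 10, 94], [224, 222, 19, 17, 82], [331, 225, 3, 7, 16], [157, 241, 73, 49, 1688], [354, 247, 44, 45, 409], [306, 252, 47, 30, 201], [233, 278, 8, 11, 57], [232, 285, 106, 115, 2990], [308, 285, 59, 12, 490], [289, 289, 37, 30, 545], [390, 295, 11, 10, 33], [202, 302, 11, 9, 68], [360, 307, 40, 28, 243], [344, 309, 22, 15, 96], [216, 313, 10, 7, 30], [345, 316, 14, 10, 53], [306, 321, 5, 7, 26], [350, 332, 20, 28, 140], [335, 358, 13, 9, 78]]
s [[197, 52, 255, 153, 10682], [22, 65, 140, 109, 6665], [407, 81, 42, 31, 476], [402, 85, 9, 7, 28], [329, 94, 21, 7, 66], [130, 131, 22, 9, 90], [135, 137, 19, 8, 41], [268, 137, 10, 4, 26], [359, 141, 7, 8, 33], [417, 150, 7, 4, 22], [189, 155, 10, 8, 61], [180, 162, 55, 151, 4253], [231, 164, 5, 9, 28], [68, 171, 136, 222, 4410], [297, 181, 71, 60, 755], [378, 180, 55, 47, 935], [234, 189, 64, 54, 1084], [296, 209, 12, 7, 53], [356, 208, 28, 29, 213], [74, 217, 5, 10, 24], [372, 216, 22, 29, 163], [249, 218, 47, 29, 261], [77, 228, 13, 19, 52], [406, 233, 10, 12, 28], [86, 248, 31, 69, 288], [245, 307, 20, 48, 362], [240, 313, 13, 37, 211], [113, 318, 8, 10, 28], [174, 323, 14, 25, 158], [193, 342, 9, 13, 37], [206, 347, 13, 6, 24], [210, 347, 25, 8, 41], [205, 351, 42, 23, 661], [248, 355, 9, 15, 52], [204, 357, 45, 22, 116]]
bar pred [368.3 217.7] [30 30 30] open pos [132 150 153]
```

```bash
python3 -c "
from cell import bot
print(bot.finish_job())"
```

```text
the job is handed in; nothing more can be done
None
```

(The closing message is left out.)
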